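# Unhook a wrench from a barbed retaining hook and stand it in its rest

### The job

Take the hanging wrench off the barbed hook of the blue tool stand and stand it, jaws down and fully home, in the slot of the yellow rest, then let go. The hook is easily bent, so ease the wrench off it gently, and set the wrench down gently rather than dropping it. Leave the jar, the tape ring and the screwdriver where they are.

Things in the scene. Friction and masses are not known exactly. Their poses are not given: they have to be found in the camera images.
- stand: Blue perforated panel (160 wide, 12 thick, top 198 above the bench) on a grey foot, fixed. Origin on the bench under the middle of the panel's front face; x points out of that face, the way the hook points; y along the panel; z up. Its place and yaw change.
- hook: Barbed hook on the stand: a straight bar, 8 in diameter, running 66 straight out from the panel, then bent up into a red end. Origin at its root, where the bar's axis leaves the panel face, 186 above the bench; x along the bar, z up. It flexes up and down at the root, about 12 N per mm at the red end, and springs back; a load over 15 N bends it. The underside is smooth, without barbs.
- hook_bend (a point): On the bar's axis, 66 from the root, where the red end starts: a 7 diameter rod 38 long rising 0.36 to 0.94 rad (21 to 54 deg) above x, differently each time and not reported: see it or feel it. From its tip a barb leans back and up: the axis of its point is 8 back from the tip and 14 to the upper side of the red end. Red end and barb are 21 high, square to the red end.
- wrench_centre (a point): Centre (half-way up) of the loose wrench: a flat symmetrical steel plate 8 thick, 188 tall, 56 wide at the jaws, 40 above, 0.2 to 0.3 kg. x: thickness, pointing away from the panel at the start; y: width; z: from jaws up to the grip. Open jaw at the bottom, 24 wide, 34 deep; lower end 94 below this point.
- wrench_window (a point): Centre of the closed rectangular window in the plate, 24 wide, 23 high, 12.5 above the wrench's centre. The window's top edge hangs on the bar, 20 to 32 out from the panel. Upright it is too low to pass red end and barb; it passes when the wrench leans like the red end (top towards the panel), to within about 0.15 rad, with the lower window edge kept lightly against the hook's underside.
- wrench_grip (a point): Centre of the wrench's orange grip, 12 thick (x), 44 wide (y), 50 tall (z), at the top of the wrench, 69 above its centre. Between the grip and the window lie 20 of bare steel.
- wrench: The same wrench; origin at the middle of its lower (jaw) end, 94 below its centre; axes as for its centre.
- rest: Yellow block, 90 (x) by 110 (y) by 70 high, fixed. Origin on the bench under its centre; z up. In its top a slot, 17 wide along x and 67 long along y, 58 deep (floor 12 above the bench), chamfered 3 at the mouth, centred on the origin. Wrench standing fully home: its centre is 106 above the bench. Place and yaw change.
- jar: Amber jar with steel lid, 56 in diameter, 70 high, standing; origin under its centre. Bystander.
- tape: Cork-coloured ring, 90 in diameter, 24 high, lying flat; origin under its centre. Bystander.
- driver: Screwdriver with red handle lying on the bench along its x; origin under its middle. Bystander.
Not all that is in view belongs to the job. There is more than one size of the rest; the job needs the smaller.

How it is judged:
By the outcome, as a careful person would: the job done as asked, in the order asked, and still so for the second after the job is handed in, with the robot touching nothing.
It also fails if it takes over 72 s, if anything falls off the work surface, if the arm or the gripper's body presses on something with over 40 N, if the wrist force passes 120 N, or if a joint passes its speed limit or range.

### The arm

A 6-joint arm with a two-finger parallel gripper is mounted at the origin on the work surface. World frame = base frame: x ahead of the robot, y to its left, z up, the work surface at z = 0. Lengths are in m, angles in rad, forces in N, time in s.
With the tool pointing down it reaches from about 0.425 to 0.95 m from the base axis. Payload 3.5 kg.
Tool frame: the origin (TCP) lies at the very end of the fingers, on their centre line; the grasp point (between the pads) lies 19 mm behind it; z points along the fingers, x is the direction in which the jaws open and shut, and the axes are right-handed (so a half turn about z gives the same grasp; the last joint's range is limited). The gripper opens to 85 mm and grips with 20 to 120 N. Pads are 22 mm wide; open, the fingers measure 114 mm over their backs; the gripper's body (76 mm by 85 mm) begins 54 mm behind the grasp point. The pads swing forward as they close: fully open they stand 13 mm farther back than shut.
Start: joints at [-1.331, 0.286, 1.577, -0, 1.279, -0.15], TCP at [0.257, -0.624, 0.231] pointing down, gripper open.
Joint ranges: [-2.77, 2.77], [-0.9, 2.22], [0.21, 2.48], [-1.53, 4.67], [0.24, 2.81], [-2.84, 2.84]. Speed limits (rad/s): [2.79, 2.79, 3.14, 3.14, 3.14, 3.14].

### API

Orientations are given as a unit quaternion [w, x, y, z].
In Python, from cell import * gives the robot as it stands.
- The arm moves only by the shell command python3 -m inch 'ROWS' [FORCE]. ROWS is JSON, a list of rows, each a list of 7 numbers: the shift along the tool's x, y, z in m, then the turn, a rotation vector about the tool's x, y, z in degrees, then the opening, from 0 (shut) to 1 (fully open). In form: [[dx, dy, dz, wx, wy, wz, gripper], ...]. A call has 1 to 8 rows; each row shifts and turns the commanded pose from where the row before left it, along the tool's axes as they then stand; what a row does not reach is not made up. A row lasts 1/10 s, in which the tool goes at most 50 mm and 8.59 degrees, less where a joint would pass 70% of its speed; a pose out of reach is approached as far as the arm can. A call is refused whole if a number of a shift passes 0.05 or a number of a turn 8.59, either way. A call with a gripper value outside its range is refused whole. The fingers move at their own pace and stop on an object; FORCE is the grip in N (left out, the last holds). Time passes only in rows, so rows that do not move let the fingers close. It gives the time, the measured TCP pose, the force and the opening at its end, in the units of the state.
- sense(): the state, without advancing time (a new reading comes with each control period).
- grab_frame(name): name is "scene" or "side" or "wrist"; returns (picture, depth): 384x512x3 uint8, red, green, blue; 384x512 float32, m along the optical axis (not along the pixel's ray), 0 where there is no reading.
- camera_params(name): a dict with "fx", "fy", "cx", "cy" (pixels), "pose" (4x4, takes a point from camera to world coordinates). Camera axes: x right, y down, z forward; pixel columns grow to the right and rows downward; lengths in m; the calibration is good to about 2 mm. A picture is of the moment at which its call begins: read the wrist's pose just before it. camera_params takes no time and is no camera call; for the wrist camera it gives the pose at the moment of the call.
- job_done(): hands the job in, once; it reports no verdict.
The state is a dict: "t": time; "q": joint angles; "qvel": joint speeds; "joint_efforts": joint torques, N m; "ee_pos": TCP position; "eef_rot": TCP orientation; "ft_force": force on the tool from outside, world axes, zero at the start; "moment": the same for the moment, N m; "grip_width": finger opening in m.
Only numpy, scipy, OpenCV 4.12 (cv2) and the standard library are available. Lean on these libraries where they do the work, as an engineer would, in place of code of your own. Each camera call takes 0.05 s, during which the arm holds its last target.

## Working session

There is one attempt and no reset: what is moved stays moved. The work goes in short steps, Python scripts to look and compute and a shell command to move; the robot and the scene stay as the last step left them, time stands still between calls to the robot, and variables do not carry over. Pictures are saved under pics/ and viewed, and the job is handed in when it is done.

```bash
ls; mkdir -p pics; python3 - <<'E'
from cell import *
import cv2, numpy as np
for n in ["scene","side","wrist"]:
    p=camera_params(n); im,d=grab_frame(n)
    cv2.imwrite(f"pics/{n}0.png",im[:,:,::-1]); np.savez(f"{n}0.npz",im=im,d=d,**p)
    print(n,p["fx"],p["cx"],p["cy"],np.round(p["pose"],3).tolist())
s=sense();print(s)
E
```

```text
pics
scene 435.72777995387656 254.40274258833955 192.73363306384718 [[-0.579, 0.464, -0.67, 1.219], [0.815, 0.352, -0.461, 0.371], [0.022, -0.813, -0.582, 0.715], [0.0, 0.0, 0.0, 1.0]]
side 348.8015181094711 259.9819317719279 192.33733586539924 [[0.979, -0.131, 0.153, 0.453], [-0.201, -0.582, 0.788, -0.759], [-0.014, -0.802, -0.597, 0.69], [0.0, 0.0, 0.0, 1.0]]
wrist 300.74396485535425 256.9681691761885 193.69705692413933 [[0.38, -0.887, -0.261, 0.323], [-0.925, -0.365, -0.105, -0.597], [-0.002, 0.282, -0.96, 0.373], [0.0, 0.0, 0.0, 1.0]]
{'t': 0.15, 'q': array([-1.33100422e+00,  2.86980036e-01,  1.57784299e+00,  7.11942395e-07,
        1.27858849e+00, -1.50010026e-01]), 'qvel': array([-4.33163418e-05, -1.52094340e-03, -4.51975188e-03,  1.96006896e-04,
       -6.15980126e-04, -4.85131088e-04]), 'joint_efforts': array([ 7.74012715e-04, -4.06599677e+01, -2.93143147e+01, -1.74430229e-04,
        3.89419904e-03, -6.99049565e-06]), 'ee_pos': array([ 0.25640278, -0.62385608,  0.23025179]), 'eef_rot': array([-6.13809283e-04,  8.30663611e-01, -5.56773866e-01, -6.71044030e-04]), 'ft_force': array([-0.41414575,  0.5999805 , -0.24100574]), 'moment': array([ 0.01676145, -0.00777081,  0.03888451]), 'grip_width': 0.08529506397387966}
```

View pics/scene0.png

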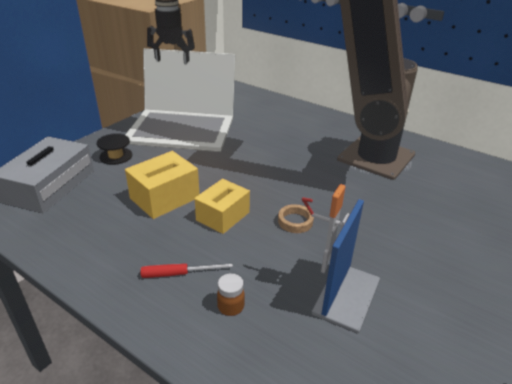

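View pics/side0.png

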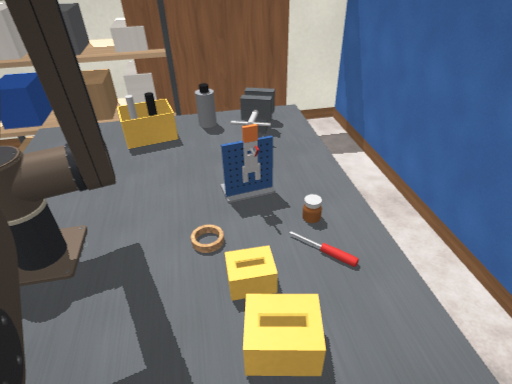

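View pics/wrist0.png

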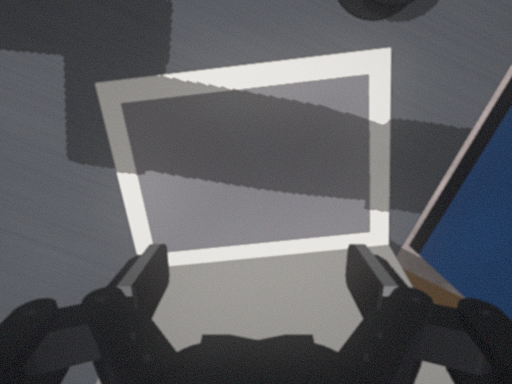

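The scene view shows the blue stand around (343,265), the orange grip at (337,202), the red hook end at (308,204), the small yellow rest at (223,205) and the large one at (163,183). In the side view the panel is at (248,165) and the small rest at (251,272). Next I'll measure these.

```bash
cat > h.py <<'E'
import numpy as np, cv2
def load(n):
    z=np.load(n+".npz"); im,d,P=z["im"],z["d"],z["pose"]
    v,u=np.mgrid[0:384,0:512]
    c=np.stack([(u-z["cx"])/z["fx"]*d,(v-z["cy"])/z["fy"]*d,d,np.ones_like(d)],-1)
    W=(c@P.T)[...,:3]; W[d==0]=np.nan
    return im,d,W,cv2.cvtColor(im,cv2.COLOR_RGB2HSV),z
E
python3 - <<'E'
from h import *
for n,boxr,boxs in [("scene0",(185,175,265,235),(290,170,390,330)),("side0",(215,240,285,305),(210,115,285,205))]:
    im,d,W,hsv,z=load(n)
    x0,y0,x1,y1=boxr
    m=np.zeros(d.shape,bool); m[y0:y1,x0:x1]=1
    yel=m&(hsv[...,0]>18)&(hsv[...,0]<32)&(hsv[...,1]>150)
    top=yel&(np.abs(W[...,2]-0.07)<0.006)
    p=W[top]; print(n,"rest top n",len(p),"z",np.median(p[:,2]),"rect",cv2.minAreaRect(p[:,:2].astype(np.float32)), p[:,:2].mean(0))
    r=cv2.minAreaRect(p[:,:2].astype(np.float32)*1000); print(np.round(cv2.boxPoints(r)))
    x0,y0,x1,y1=boxs
    m=np.zeros(d.shape,bool); m[y0:y1,x0:x1]=1
    bl=m&(hsv[...,0]>100)&(hsv[...,0]<125)&(hsv[...,1]>130)&(W[...,2]>0.03)&(W[...,2]<0.22)
    p=W[bl]; print("blue",len(p),p.min(0),p.max(0),cv2.minAreaRect(p[:,:2].astype(np.float32)*1000))
    A=cv2.fitLine(p[:,:2].astype(np.float32),cv2.DIST_HUBER,0,.01,.01).ravel(); print("line",A)
    og=m&(hsv[...,0]>3)&(hsv[...,0]<16)&(hsv[...,1]>150)&(hsv[...,2]>120)&(W[...,2]>.1)
    p=W[og]; print("orange",len(p),np.percentile(p,[5,50,95],axis=0).round(4).tolist())
    rd=m&((hsv[...,0]<3)|(hsv[...,0]>172))&(hsv[...,1]>130)&(W[...,2]>.1)
    p=W[rd]; print("red",len(p)); 
    vv,uu=np.where(rd)
    for a,b,c in list(zip(uu,vv,p))[:60]: print(a,b,c.round(4))
    x=cv2.resize(im[boxs[1]:boxs[3],boxs[0]:boxs[2]],None,fx=4 if n=="side0" else 3.5,fy=4 if n=="side0" else 3.5,interpolation=cv2.INTER_CUBIC)
    cv2.imwrite(f"pics/{n}_st.png",x[:,:,::-1])
E
```

```text
scene0 rest top n 23 z 0.06545050347284453 rect ((0.5863938331604004, -0.19847294688224792), (0.08406821638345718, 0.0024518114514648914), 89.36009216308594) [ 0.58628853 -0.19872706]
[[ 585. -240.]
 [ 587. -241.]
 [ 588. -156.]
 [ 586. -156.]]
blue 1445 [0.51937606 0.14435172 0.03009238] [0.67392293 0.17435024 0.20128669] ((596.5339965820312, 159.53440856933594), (155.2146759033203, 10.834309577941895), 7.581978797912598)
line [0.99195874 0.12656151 0.6030255  0.16444774]
orange 189 [[0.5847, 0.1264, 0.2231], [0.608, 0.1342, 0.2526], [0.6178, 0.1372, 0.2611]]
red 42
303 198 [0.6071 0.0641 0.2197]
304 198 [0.6069 0.0661 0.2204]
303 199 [0.6068 0.0641 0.2171]
304 199 [0.6073 0.0665 0.2185]
305 199 [0.6075 0.0687 0.2196]
306 199 [0.6074 0.0708 0.2205]
307 199 [0.6053 0.0719 0.2197]
308 199 [0.6046 0.0737 0.2201]
309 199 [0.6067 0.0767 0.2227]
310 199 [0.6051 0.0781 0.2223]
303 200 [0.6078 0.0649 0.2156]
304 200 [0.6071 0.0667 0.216 ]
305 200 [0.6085 0.0695 0.2181]
306 200 [0.6059 0.0703 0.217 ]
307 200 [0.6077 0.0733 0.2194]
308 200 [0.606  0.0746 0.219 ]
309 200 [0.6075 0.0774 0.2211]
[... 1237 characters left out ...]
64 0.14833021]
orange 224 [[0.5785, 0.1174, 0.2144], [0.5962, 0.1207, 0.2382], [0.6157, 0.1251, 0.2582]]
red 19
255 146 [0.6032 0.074  0.2196]
256 146 [0.6059 0.0738 0.2193]
255 147 [0.6025 0.0709 0.2182]
256 147 [0.6049 0.0684 0.2193]
257 147 [0.6234 0.1527 0.171 ]
256 148 [0.6038 0.0627 0.2194]
257 148 [0.6069 0.0647 0.2179]
258 148 [0.6262 0.1515 0.1678]
256 149 [0.6037 0.0627 0.2163]
257 149 [0.6057 0.0588 0.2182]
258 149 [0.6265 0.1532 0.1634]
257 150 [0.6056 0.0582 0.2155]
258 150 [0.6087 0.06   0.2141]
257 151 [0.6055 0.0579 0.2125]
256 152 [0.6033 0.0618 0.2075]
257 152 [0.6057 0.0595 0.2084]
256 153 [0.604  0.0658 0.2019]
256 154 [0.6046 0.0695 0.1966]
255 155 [0.6025 0.074  0.191 ]
```

View pics/scene0_st.png

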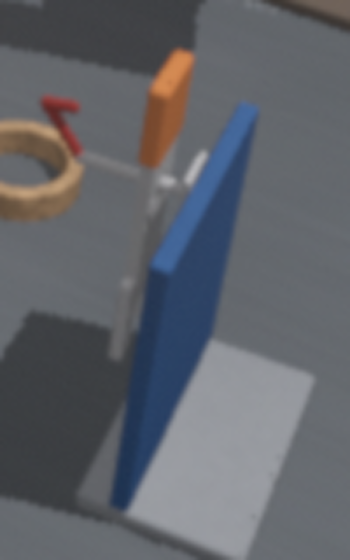

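View pics/side0_st.png

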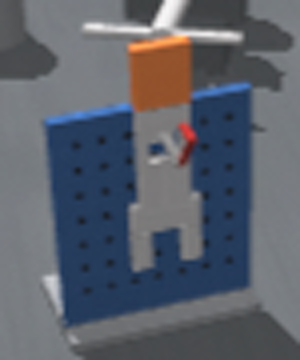

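```bash
cat >> h.py <<'E'
from scipy.spatial.transform import Rotation as R
from scipy.optimize import least_squares
def Rf(q): return R.from_euler('ZYZYZ',[q[0],q[1]+q[2],q[3],q[4],q[5]+np.pi])
E
python3 - <<'E'
from h import *
from cell import *
s=sense(); q=s['q']; print(Rf(q).as_matrix().round(3)); e=s['eef_rot']; print(R.from_quat([*e[1:],e[0]]).as_matrix().round(3))
out=np.array([.133,-.991,0]); out/=np.linalg.norm(out)
for sg in (1,-1):
  for a in (0,.3,.6,.9):
    for pf in (1.7,1.95,2.2):
      q1=0.2+.25*a
      wz=np.array([0,0,1])*np.cos(a)-out*np.sin(a); tz=-wz
      tx=(out*np.cos(a)+np.array([0,0,1])*np.sin(a))*sg
      T=np.c_[tx,np.cross(tz,tx),tz]
      # no wait y=z x x
      M=(R.from_euler('ZY',[q1,pf]).inv()*R.from_matrix(T)).as_euler('ZYZ')
      a4,a5,a6=M; a6=(a6-np.pi+np.pi)%(2*np.pi)-np.pi
      print(sg,a,pf,np.round([a4,a5,a6],2))
E
```

```text
Traceback (most recent call last):
  File "h.py", line 10, in Rf
    def Rf(q): return R.from_euler('ZYZYZ',[q[0],q[1]+q[2],q[3],q[4],q[5]+np.pi])
                      ~~~~~~~~~~~~^^^^^^^^^^^^^^^^^^^^^^^^^^^^^^^^^^^^^^^^^^^^^^^
  File "scipy/spatial/transform/_rotation.pyx", line 1413, in scipy.spatial.transform._rotation.Rotation.from_euler
ValueError: Expected axis specification to be a non-empty string of upto 3 characters, got ZYZYZ
```

```bash
sed -i 's/^def Rf.*/def Rf(q): return R.from_euler("ZYZ",[q[0],q[1]+q[2],q[3]])*R.from_euler("YZ",[q[4],q[5]+np.pi])/' h.py
python3 - <<'E'
from h import *
from cell import *
s=sense(); q=s['q']; print(Rf(q).as_matrix().round(3).tolist()); e=s['eef_rot']; print(R.from_quat([*e[1:],e[0]]).as_matrix().round(3).tolist())
out=np.array([.133,-.991,0]); out/=np.linalg.norm(out)
for sg in (1,-1):
  for a in (0,.3,.6,.9):
    for pf in (1.7,1.95,2.2):
      q1=0.2+.25*a
      wz=np.array([0,0,1])*np.cos(a)-out*np.sin(a); tz=-wz
      tx=(out*np.cos(a)+np.array([0,0,1])*np.sin(a))*sg
      T=np.c_[tx,np.cross(tz,tx),tz]
      M=(R.from_euler('ZY',[q1,pf]).inv()*R.from_matrix(T)).as_euler('ZYZ')
      a4,a5,a6=M; a6=(a6)%(2*np.pi)-np.pi
      print(sg,a,pf,np.round([a4,a5,a6],2))
im,d,W,hsv,z=load("scene0")
for u,v in [(347,217),(348,215),(345,222),(340,218),(343,222),(328,235)]: print(u,v,im[v,u],W[v,u].round(3))
im,d,W,hsv,z=load("side0")
for u,v in [(240,123),(265,124),(252,118),(254,111)]: print(u,v,im[v,u],W[v,u].round(3))
E
```

```text
[[0.38, -0.925, -0.0], [-0.925, -0.38, 0.002], [-0.002, -0.0, -1.0]]
[[0.38, -0.925, -0.0], [-0.925, -0.38, 0.002], [-0.002, -0.0, -1.0]]
1 0 1.7 [0.   1.44 1.64]
1 0 1.95 [0.   1.19 1.64]
1 0 2.2 [0.   0.94 1.64]
1 0.3 1.7 [-0.3   1.49  1.74]
1 0.3 1.95 [-0.31  1.25  1.82]
1 0.3 2.2 [-0.35  1.01  1.91]
1 0.6 1.7 [-0.58  1.58  1.82]
1 0.6 1.95 [-0.6   1.38  1.96]
1 0.6 2.2 [-0.64  1.17  2.11]
1 0.9 1.7 [-0.86  1.71  1.86]
1 0.9 1.95 [-0.85  1.55  2.04]
1 0.9 2.2 [-0.87  1.39  2.23]
-1 0 1.7 [ 0.    1.44 -1.5 ]
-1 0 1.95 [ 0.    1.19 -1.5 ]
-1 0 2.2 [ 0.    0.94 -1.5 ]
-1 0.3 1.7 [-0.3   1.49 -1.4 ]
-1 0.3 1.95 [-0.31  1.25 -1.32]
-1 0.3 2.2 [-0.35  1.01 -1.23]
-1 0.6 1.7 [-0.58  1.58 -1.32]
-1 0.6 1.95 [-0.6   1.38 -1.18]
-1 0.6 2.2 [-0.64  1.17 -1.03]
-1 0.9 1.7 [-0.86  1.71 -1.29]
-1 0.9 1.95 [-0.85  1.55 -1.1 ]
-1 0.9 2.2 [-0.87  1.39 -0.91]
347 217 [143 145 151] [0.587 0.15  0.202]
348 215 [149 149 155] [0.583 0.15  0.204]
345 222 [113 120 139] [0.598 0.152 0.197]
340 218 [102 104 109] [ 0.353  0.05  -0.   ]
343 222 [142 141 145] [0.607 0.151 0.203]
328 235 [103 103 105] [0.614 0.129 0.165]
240 123 [137 135 136] [0.625 0.52  0.08 ]
265 124 [189 186 186] [0.719 0.483 0.082]
252 118 [236 235 235] [0.677 0.532 0.09 ]
254 111 [175 173 173] [0.697 0.596 0.091]
```

```bash
python3 - <<'E'
from h import *
im,d,W,hsv,z=load("scene0")
P=z["pose"];K=np.array([[z["fx"],0,z["cx"]],[0,z["fy"],z["cy"]],[0,0,1]])
red=((hsv[...,0]<4)|(hsv[...,0]>170))&(hsv[...,1]>110); m=np.zeros_like(red); m[190:222,296:320]=1; red&=m
obs=cv2.GaussianBlur(red.astype(np.float32),(0,0),.8)
def proj(X): 
    c=(np.c_[X,np.ones(len(X))]@np.linalg.inv(P).T)[:,:3]; u=c@K.T; return u[:,:2]/u[:,2:]
def render(root,yaw,a,S=8):
    o=np.array([np.cos(yaw),np.sin(yaw),0]);Z=np.array([0,0,1.])
    e=np.cos(a)*o+np.sin(a)*Z; n=-np.sin(a)*o+np.cos(a)*Z
    b=root+.066*o; t=b+.038*e; q=t-.008*e+.014*n
    img=np.zeros((384*4,512*4),np.uint8)
    p=proj(np.array([b,t,q])); dep=.8
    w=int(round(.007*z["fx"]/np.linalg.norm(t-P[:3,3])*4))
    pp=[tuple(int(round((x+.5)*4)) for x in k) for k in p]
    cv2.line(img,pp[0],pp[1],255,w); cv2.line(img,pp[1],pp[2],255,w)
    r=cv2.resize(img,(512,384),interpolation=cv2.INTER_AREA)/255.
    return cv2.GaussianBlur(r.astype(np.float32),(0,0),.8)
best=[]
for yaw in (-1.437,):
  for a in np.arange(.36,1.0,.04):
    b=None
    for dx in np.arange(-.006,.0061,.002):
      for dy in np.arange(-.006,.0061,.002):
       for dz in (-.004,-.002,0,.002,.004):
        r=render(np.array([.597+dx,.149+dy,.186+dz]),yaw,a)
        c=((r-obs)[185:225,290:325]**2).sum()
        if b is None or c<b[0]: b=(round(float(c),2),round(a,2),round(dx,3),round(dy,3),dz)
    print(b)
E
```

```text
(57.83, np.float64(0.36), np.float64(-0.006), np.float64(0.006), 0.004)
(53.11, np.float64(0.4), np.float64(-0.006), np.float64(0.006), 0.004)
(48.41, np.float64(0.44), np.float64(-0.006), np.float64(0.006), 0.004)
(40.39, np.float64(0.48), np.float64(-0.006), np.float64(0.006), 0.004)
(39.09, np.float64(0.52), np.float64(-0.006), np.float64(0.006), 0.004)
(33.13, np.float64(0.56), np.float64(-0.006), np.float64(0.006), 0.004)
(29.07, np.float64(0.6), np.float64(-0.006), np.float64(0.006), 0.004)
(26.91, np.float64(0.64), np.float64(-0.006), np.float64(0.006), 0.004)
(23.98, np.float64(0.68), np.float64(-0.004), np.float64(0.006), 0.004)
(22.25, np.float64(0.72), np.float64(-0.006), np.float64(0.004), 0.002)
(17.76, np.float64(0.76), np.float64(-0.002), np.float64(0.006), 0.004)
(16.66, np.float64(0.8), np.float64(-0.004), np.float64(0.004), 0.002)
(15.88, np.float64(0.84), np.float64(-0.006), np.float64(0.002), 0)
(15.89, np.float64(0.88), np.float64(-0.006), np.float64(0.002), 0)
(15.92, np.float64(0.92), np.float64(-0.006), np.float64(0.0), 0)
(15.37, np.float64(0.96), np.float64(-0.006), np.float64(0.0), -0.002)
```

```bash
python3 -m inch '[[0,0,-0.03,0,0,7.35,1],[0,0,-0.03,0,0,7.35,1],[-0.0283,-0.0293,-0.005,0,0,0,1],[-0.0283,-0.0293,-0.005,0,0,0,1],[-0.0283,-0.0293,-0.005,0,0,0,1],[-0.0283,-0.0293,-0.005,0,0,0,1],[-0.0283,-0.0293,-0.005,0,0,0,1],[-0.0283,-0.0293,-0.005,0,0,0,1]]' 
python3 -m inch '[[-0.0283,-0.0293,-0.005,0,0,0,1],[-0.0283,-0.0293,-0.005,0,0,0,1],[-0.0283,-0.0293,-0.005,0,0,0,1],[-0.0283,-0.0293,-0.005,0,0,0,1],[-0.0283,-0.0293,-0.005,0,0,0,1],[-0.0283,-0.0293,-0.005,0,0,0,1],[0,0,0,0,0,0,1],[0,0,0,0,0,0,1]]' 
cat > snap.py <<'E'
import sys
from cell import *
import cv2, numpy as np
n,tag=sys.argv[1:3]
p=camera_params(n); im,d=grab_frame(n)
cv2.imwrite(f"pics/{tag}.png",im[:,:,::-1]); np.savez(f"{tag}.npz",im=im,d=d,**p)
print(np.round(p["pose"],3).tolist())
E
python3 snap.py wrist w1
```

```text
t: 0.95
ee_pos: [0.4089, -0.4311, 0.3211]
eef_rot: [-0.0, 0.753, -0.659, -0.0]
ft_force: [0.3, -0.6, -0.2]
grip_width: 0.0853
t: 1.75
ee_pos: [0.5601, -0.2403, 0.351]
eef_rot: [0.0, 0.753, -0.658, -0.0]
ft_force: [-0.3, -0.1, -0.0]
grip_width: 0.0852
[[0.135, -0.95, -0.28, 0.632], [-0.991, -0.13, -0.038, -0.23], [0.0, 0.283, -0.959, 0.494], [0.0, 0.0, 0.0, 1.0]]
```

View pics/w1.png

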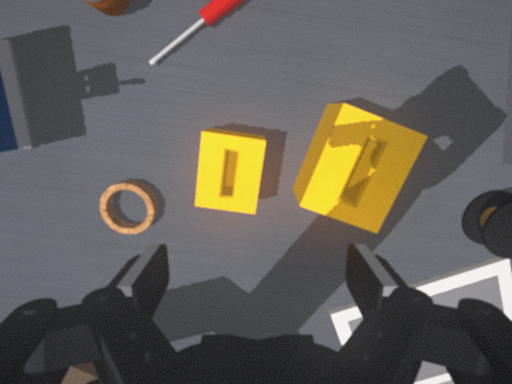

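The wrist view shows the small rest's top, with corners near (202,131), (266,137), (256,213) and (195,206). Its slot is at (229,173), and the tape ring is at (128,208).

```bash
python3 - <<'E'
from h import *
im,d,W,hsv,z=load("w1")
P=z["pose"]
v,u=np.mgrid[0:384,0:512]
ray=np.stack([(u-z["cx"])/z["fx"],(v-z["cy"])/z["fy"],np.ones(u.shape)],-1)@P[:3,:3].T
def at(h): return P[:3,3]+ray*((h-P[2,3])/ray[...,2])[...,None]
m=np.zeros(d.shape,bool); m[120:225,185:275]=1
top=m&(hsv[...,0]>15)&(hsv[...,0]<35)&(hsv[...,1]>150)&(np.abs(W[...,2]-.07)<.006)
X=at(.07)
p=X[top][:,:2].astype(np.float32)*1000
print("z",np.median(W[top][:,2]))
lab=cv2.morphologyEx(top.astype(np.uint8),cv2.MORPH_OPEN,np.ones((3,3)))
p=X[lab>0][:,:2].astype(np.float32)*1000
print(cv2.minAreaRect(p),p.mean(0)); print(cv2.boxPoints(cv2.minAreaRect(p)).round(1).tolist())
cv2.imwrite("pics/w1r.png",cv2.resize(im[120:225,185:275],None,fx=5,fy=5)[:,:,::-1])
slot=m&(W[...,2]<.06)&(W[...,2]>0); 
dk=np.zeros_like(m);dk[145:202,215:243]=1; dk&=~(lab>0)
c,l,st,ce=cv2.connectedComponentsWithStats(dk.astype(np.uint8)); k=1+np.argmax(st[1:,4]); q=X[l==k][:,:2].astype(np.float32)*1000
print("slot",st[k],cv2.minAreaRect(q),q.mean(0))
E
```

```text
z 0.07038902440068112
((532.794921875, -202.89208984375), (89.35594177246094, 110.84175109863281), 89.52257537841797) [ 534.73566 -202.66467]
[[477.0, -247.10000610351562], [587.7999877929688, -248.0], [588.5999755859375, -158.6999969482422], [477.70001220703125, -157.8000030517578]]
slot [221 150  17  45 516] ((533.6002197265625, -202.23143005371094), (17.87251091003418, 65.31046295166016), 89.60086822509766) [ 534.4355  -202.83263]
```

View pics/w1r.png

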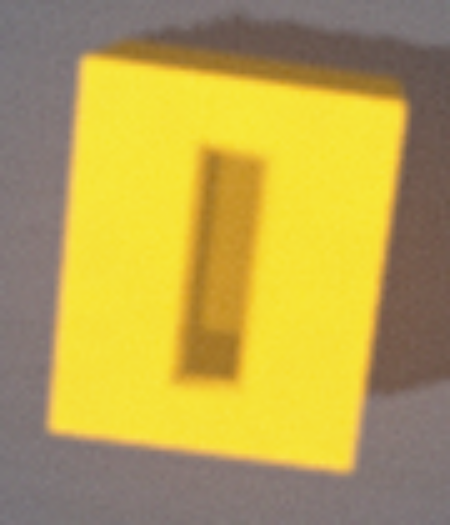

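```bash
python3 -m inch '[[-0.0381,-0.0166,0,0,0,0,1],[-0.0381,-0.0166,0,0,0,0,1],[-0.0381,-0.0166,0,0,0,0,1],[-0.0381,-0.0166,0,0,0,0,1],[-0.0381,-0.0166,0,0,0,0,1],[-0.0381,-0.0166,0,0,0,0,1],[-0.0381,-0.0166,0,0,0,0,1],[-0.0381,-0.0166,0,0,0,0,1]]' 
python3 -m inch '[[0,0,0,-7.5,0,0,1],[0,0,0,-7.5,0,0,1],[0,0,0,-7.5,0,0,1],[0,0,0,-7.5,0,0,1],[0,-0.015,0.026,0,0,0,1],[0,-0.015,0.026,0,0,0,1],[0,0,0,0,0,0,1],[0,0,0,0,0,0,1]]' 
python3 snap.py wrist w2
```

```text
t: 2.6
ee_pos: [0.6512, 0.0783, 0.3509]
eef_rot: [0.0, 0.752, -0.659, -0.0]
ft_force: [0.0, -0.9, 0.9]
grip_width: 0.085
t: 3.4
ee_pos: [0.6507, 0.0773, 0.2908]
eef_rot: [0.195, 0.726, -0.636, -0.172]
ft_force: [-0.5, -0.5, 0.6]
grip_width: 0.0857
[[0.131, -0.682, -0.719, 0.784], [-0.991, -0.09, -0.095, 0.095], [-0.0, 0.726, -0.688, 0.379], [0.0, 0.0, 0.0, 1.0]]
```

View pics/w2.png

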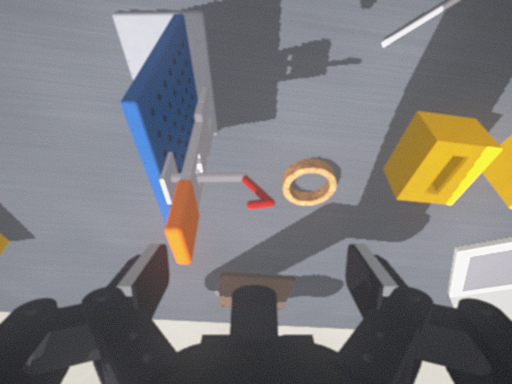

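The close wrist view shows the bar running to (243,178), the red rod from there to the tip at (272,204), and the barb back to (250,206). The grip spans (168..198, 180..262). I'll fit the hook model in both views.

```bash
cat >> h.py <<'E'
def proj(z,X):
    P=z["pose"];K=np.array([[z["fx"],0,z["cx"]],[0,z["fy"],z["cy"]],[0,0,1]])
    X=np.atleast_2d(X); c=(np.c_[X,np.ones(len(X))]@np.linalg.inv(P).T)[:,:3]; u=c@K.T; return u[:,:2]/u[:,2:]
def render(z,b,yaw,a):
    P=z["pose"]
    o=np.array([np.cos(yaw),np.sin(yaw),0]);Z=np.array([0,0,1.])
    e=np.cos(a)*o+np.sin(a)*Z; n=-np.sin(a)*o+np.cos(a)*Z
    t=b+.038*e; q=t-.008*e+.014*n
    img=np.zeros((384*4,512*4),np.uint8)
    p=proj(z,np.array([b,t,q]))
    w=int(round(.007*z["fx"]/np.linalg.norm(t-P[:3,3])*4))
    pp=[tuple(int(round((x+.5)*4*16)) for x in k) for k in p]
    cv2.line(img,pp[0],pp[1],255,w,shift=4); cv2.line(img,pp[1],pp[2],255,w,shift=4)
    r=cv2.resize(img,(512,384),interpolation=cv2.INTER_AREA)/255.
    return cv2.GaussianBlur(r.astype(np.float32),(0,0),.8)
E
python3 - <<'E'
from h import *
from scipy.optimize import minimize
V=[]
for tag,box in (("w2",(235,165,285,220)),("scene0",(290,185,325,225))):
    im,d,W,hsv,z=load(tag); z=dict(z)
    red=((hsv[...,0]<4)|(hsv[...,0]>170))&(hsv[...,1]>120)
    x0,y0,x1,y1=box; m=np.zeros_like(red); m[y0:y1,x0:x1]=1
    V.append((z,cv2.GaussianBlur((red&m).astype(np.float32),(0,0),.8),box)); print((red&m).sum())
def cost(x,vs):
    c=0
    for z,o,(x0,y0,x1,y1) in vs: c+=((render(z,x[:3],-1.437+0*x[3],x[3])-o)[y0:y1,x0:x1]**2).sum()
    return c
for vs in (V[:1],V):
  for a0 in (.6,.75,.9):
    r=minimize(cost,[.606,.083,.186,a0],args=(vs,),method="Nelder-Mead",options=dict(initial_simplex=[[.606,.083,.186,a0],[.610,.083,.186,a0],[.606,.087,.186,a0],[.606,.083,.190,a0],[.606,.083,.186,a0+.1]],maxiter=300))
    print(len(vs),r.x.round(4),r.fun)
im,d,W,hsv,z=load("w2")
bl=(hsv[...,0]>100)&(hsv[...,0]<125)&(hsv[...,1]>150)&(W[...,2]>.02)&(W[...,2]<.21); bl[:,250:]=0
p=W[bl]; print("blue",cv2.minAreaRect(p[:,:2].astype(np.float32)*1000),p[:,2].max())
og=(hsv[...,0]>3)&(hsv[...,0]<18)&(hsv[...,1]>170)&(W[...,2]>.19)&(W[...,2]<.3); og[:,:160]=0;og[:,210:]=0
p=W[og];print("orange",len(p),np.percentile(p,[2,50,98],axis=0).round(4).tolist(),cv2.minAreaRect(p[:,:2].astype(np.float32)*1000))
E
```

```text
391
50
1 [0.6015 0.0839 0.1863 0.893 ] 60.325626373291016
1 [0.6014 0.0835 0.186  0.9187] 59.20793914794922
1 [0.6048 0.0834 0.1888 0.9458] 86.64466857910156
2 [0.6015 0.0833 0.1858 0.9265] 81.64057922363281
2 [0.5955 0.082  0.1805 0.9332] 71.01205444335938
2 [0.6046 0.0836 0.1887 0.9428] 113.85464477539062
blue ((620.6113891601562, 157.6922149658203), (103.43344116210938, 10.914186477661133), 8.958219528198242) 0.2003064832125476
orange 251 [[0.5809, 0.1191, 0.2474], [0.6072, 0.1234, 0.2589], [0.6188, 0.133, 0.2603]] ((599.6360473632812, 122.86474609375), (42.02588653564453, 8.962303161621094), 18.431074142456055)
```

```bash
python3 - <<'E'
from h import *
for tag,box in (("side0",(238,120,262,145)),("w2",(162,175,205,268)),("scene0",(325,180,350,220))):
    im,d,W,hsv,z=load(tag); x0,y0,x1,y1=box
    m=np.zeros(d.shape,bool);m[y0:y1,x0:x1]=1
    og=m&(hsv[...,0]>3)&(hsv[...,0]<18)&(hsv[...,1]>150)&(W[...,2]>.19)&(W[...,2]<.3)
    p=W[og]; 
    if tag=="w2":
        print("top z",np.percentile(p[:,2],98)); t=p[(p[:,2]>.254)]; print("top",len(t),cv2.minAreaRect(t[:,:2].astype(np.float32)*1000))
        t=p[(p[:,2]<.25)];print("side",len(t),t.mean(0),np.percentile(t,[3,97],axis=0).round(4).tolist())
    else:
        o=np.array([np.cos(1.437),-np.sin(1.437)]); s=p[:,:2]@o; 
        vx,vy,a,b=cv2.fitLine(p[:,:2].astype(np.float32),cv2.DIST_HUBER,0,.001,.001).ravel(); print(tag,len(p),"slope",vy/vx,"mean",a,b,p[:,2].min(),p[:,2].max(),np.percentile(p,[3,97],axis=0).round(4).tolist())
E
```

```text
side0 226 slope 0.12780163 mean 0.5985144 0.12093112 0.21130246185520646 0.2593632119102757 [[0.5779, 0.1171, 0.2137], [0.6161, 0.1268, 0.2587]]
top z 0.2599081905627141
top 358 ((598.3318481445312, 126.25749206542969), (43.51717758178711, 11.120892524719238), 7.14595890045166)
side 927 [0.61003941 0.12524726 0.234076  ] [[0.5847, 0.1192, 0.2169], [0.6194, 0.1329, 0.2492]]
scene0 219 slope 0.0871311 mean 0.60841745 0.1335711 0.21590682378944276 0.2622858079478754 [[0.5831, 0.1253, 0.2199], [0.6187, 0.1373, 0.2612]]
```

```bash
python3 -m inch '[[0,0,0,7.5,0,0,0.5],[0,0,0,7.5,0,0,0.5],[0,0,0,7.5,0,0,0.5],[0,0,0,7.5,0,0,0.5],[-0.0277,0.0227,0,0,0,0,0.5],[-0.0277,0.0227,0,0,0,0,0.5],[0,0,0,0,0,0,0.5],[0,0,0,0,0,0,0.5]]' 
python3 -c "
from h import *;from cell import *
s=sense();e=s['eef_rot'];M=R.from_quat([*e[1:],e[0]]).as_matrix();print(s['ee_pos'],M.round(4).tolist());print((np.array([.5983,.1263,.219])-s['ee_pos'])@M, s['ft_force'])"
```

```text
t: 4.25
ee_pos: [0.5991, 0.1277, 0.2947]
eef_rot: [-0.002, 0.753, -0.658, 0.002]
ft_force: [-0.2, 0.2, 0.1]
grip_width: 0.0427
[0.59913692 0.1277082  0.29468815] [[0.1338, -0.991, 0.0054], [-0.991, -0.1338, -0.0003], [0.001, -0.0053, -1.0]]
[0.00120901 0.00141772 0.07568295] [-0.242326    0.2105404   0.06692635]
```

```bash
python3 -m inch '[[0.0012,0.0014,0.0257,0,0,0,0.5],[0,0,0.025,0,0,0,0.5],[0,0,0.025,0,0,0,0.5],[0,0,0,0,0,0,0.5],[0,0,0,0,0,0,0.5]]'; python3 snap.py wrist w3
```

```text
t: 4.75
ee_pos: [0.5984, 0.1255, 0.2165]
eef_rot: [-0.0, 0.752, -0.659, 0.0]
ft_force: [-0.4, -0.7, 0.7]
grip_width: 0.0426
[[0.132, -0.951, -0.279, 0.67], [-0.991, -0.127, -0.038, 0.135], [0.0, 0.281, -0.96, 0.36], [0.0, 0.0, 0.0, 1.0]]
```

View pics/w3.png

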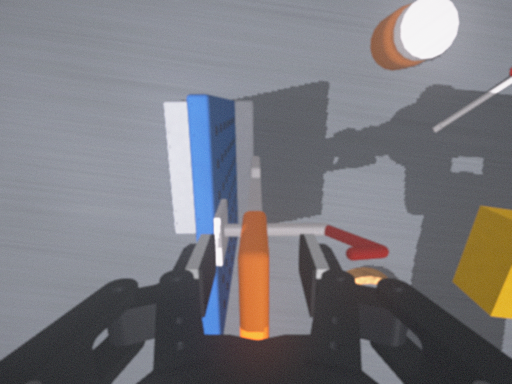

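The view shows the orange grip (x 240-270) centred between the open pads (215 and 300), with the hook and the mount plate clear of the fingers. Closing now.

```bash
python3 -m inch '[[0,0,0,0,0,0,0.3],[0,0,0,0,0,0,0.1],[0,0,0,0,0,0,0],[0,0,0,0,0,0,0],[0,0,0,0,0,0,0],[0,0,0,0,0,0,0]]' 20; python3 -m inch '[[0,0,0,0,0,0,0],[0,0,0,0,0,0,0],[0,0,0,0,0,0,0]]' 60; python3 -c "
from cell import *
s=sense();print(s['ee_pos'],s['ft_force'],s['moment'],s['grip_width'])"
```

```text
t: 5.4
ee_pos: [0.5984, 0.126, 0.2174]
eef_rot: [-0.001, 0.753, -0.658, 0.001]
ft_force: [0.0, -1.0, 6.1]
grip_width: 0.0117
t: 5.7
ee_pos: [0.5984, 0.126, 0.2174]
eef_rot: [-0.001, 0.753, -0.658, 0.001]
ft_force: [-0.2, -0.6, 7.4]
grip_width: 0.011
[0.59840511 0.12599427 0.21744564] [-0.15957633 -0.55858363  7.40718356] [-0.21611873 -0.01628727 -0.04527303] 0.010956250538496784
```

```bash
python3 -m inch '[[0,0,-0.0005,0,0,0,0],[0,0,-0.0005,0,0,0,0],[0,0,0,0,0,0,0]]'; python3 -m inch '[[0,0,-0.001,0,0,0,0],[0,0,-0.001,0,0,0,0],[0,0,-0.001,0,0,0,0],[0,0,0,0,0,0,0],[0,0,0,0,0,0,0]]'; python3 -c "
from cell import *
s=sense();print(s['ee_pos'],s['ft_force'],s['moment'],s['grip_width'])"
```

```text
t: 6.0
ee_pos: [0.5983, 0.126, 0.2175]
eef_rot: [-0.001, 0.753, -0.658, 0.001]
ft_force: [2.8, -1.9, 4.6]
grip_width: 0.0112
t: 6.5
ee_pos: [0.596, 0.1264, 0.2179]
eef_rot: [0.001, 0.753, -0.658, -0.002]
ft_force: [0.3, -0.4, -3.2]
grip_width: 0.0113
[0.59604253 0.12644189 0.21785523] [ 0.3366953  -0.39207389 -3.23157795] [ 0.01439771 -0.00149272 -0.02414114] 0.011292228208302077
```

```bash
python3 -m inch '[[0,0,0,0,0,0,0],[0,0,0,0,0,0,0],[0,0,0,0,0,0,0]]';python3 -c "
from cell import *
s=sense();print(s['ee_pos'],s['ft_force'],s['q'],s['qvel'].round(3))"; python3 -m inch '[[0,0,0,0,0,0,0],[0,0,0,0,0,0,0]]'; python3 snap.py side s4;  python3 - <<'E'
import sys; sys.path.insert(0,'.')
from h import *
im,*_=load("s4"); cv2.imwrite("pics/s4z.png",cv2.resize(im[90:210,200:300],None,fx=5,fy=5,interpolation=cv2.INTER_CUBIC)[:,:,::-1])
E
```

```text
t: 6.8
ee_pos: [0.5971, 0.1262, 0.2192]
eef_rot: [0.0, 0.753, -0.658, -0.0]
ft_force: [-0.3, -0.0, -2.6]
grip_width: 0.0118
[0.59714606 0.12621017 0.21919183] [-0.31803004 -0.00585678 -2.56934465] [4.21936929e-02 1.56278732e-01 1.75276815e+00 4.04449551e-05
 1.23349287e+00 1.47970697e+00] [-0.002 -0.003 -0.004 -0.     0.001  0.   ]
t: 7.0
ee_pos: [0.5974, 0.1262, 0.2196]
eef_rot: [0.0, 0.753, -0.658, -0.0]
ft_force: [-0.2, 0.7, -1.9]
grip_width: 0.0116
[[0.979, -0.131, 0.153, 0.453], [-0.201, -0.582, 0.788, -0.759], [-0.014, -0.802, -0.597, 0.69], [0.0, 0.0, 0.0, 1.0]]
```

View pics/s4z.png

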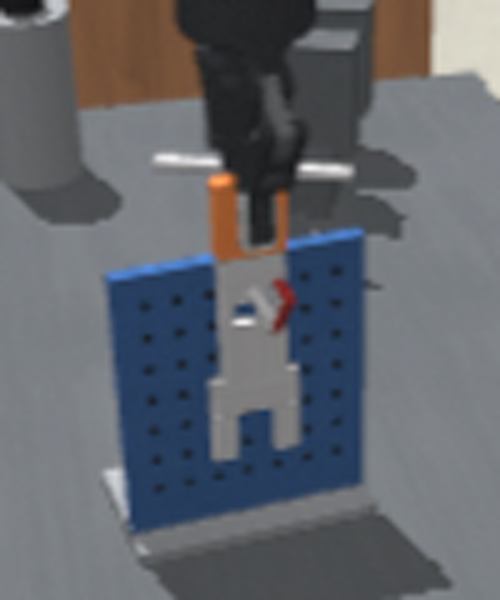

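```bash
cat > plan.py <<'E'
from h import *
A=0.91; D=0.0395; B=np.array([.603,.0835,.186]); YAW=-1.437
o=np.array([np.cos(YAW),np.sin(YAW),0]); T=np.array([-np.sin(YAW),np.cos(YAW),0]); Z=np.array([0,0,1.])
def seg(a=None):
    a=A if a is None else a
    e=np.array([np.cos(a),np.sin(a)]);n=np.array([-np.sin(a),np.cos(a)])
    b=np.array([.066,0]);t=b+.038*e;q=t-.008*e+.014*n
    L=[]
    for p0,p1,r in ((np.zeros(2),b,.004),(b,t,.0035),(t,q,.0035)):
        for k in np.linspace(0,1,25): L.append((*(p0+k*(p1-p0)),r))
    return np.array(L)
def clear(c,th,a=None):
    """window centre c=(s,z rel bar axis), lean th -> clearance to upper, lower edge (m)"""
    H=seg(a); x=np.array([np.cos(th),np.sin(th)]);z=np.array([-np.sin(th),np.cos(th)])
    r=H[:,:2]-c; X=r@x;Y=r@z
    dx=np.maximum(np.abs(X)-.004,0)
    def d(lo):
        y=lo; g=np.where(y>0,np.hypot(dx,np.maximum(y,0)),np.where(dx>0,dx,y)); return g-H[:,2]
    return d(.0115-Y).min(), d(.0115+Y).min()
def state(s):
    e=s['eef_rot'];M=R.from_quat([*e[1:],e[0]]).as_matrix();p=np.asarray(s['ee_pos'])
    w=p+D*M[:,2]; r=w-B
    th=np.arctan2(M[:,2]@o,-M[:,2]@Z); 
    return np.array([.066+r@o,r[2]]),th,r@T,M
def rows(c0,th0,c1,th1):
    """total tool shift (in tool axes at start) & turn about tool y deg for moving window c0,th0->c1,th1"""
    pass
E
python3 - <<'E'
from plan import *
from cell import *
c,th,l,M=state(sense()); print(c,th,l,clear(c,th)); print(M.round(3).tolist())
# best clearance along hook: for window point at arclength, search th and offset
for a in (.91,):
  e=np.array([np.cos(a),np.sin(a)])
  n=np.array([-np.sin(a),np.cos(a)])
  for k in list(np.arange(-.02,.0481,.004)):
    base=np.array([.066+k,0]) if k<0 else np.array([.066,0])+k*e
    best=None
    for th in np.arange(0,1.2,.05):
      zz=np.array([-np.sin(th),np.cos(th)])
      for off in np.arange(-.008,.0121,.0005):
        cc=clear(base+off*zz,th)
        if best is None or min(cc)>best[0]: best=(min(cc),th,off,cc)
    print(round(k,3),"clr %.4f th %.2f off %.4f"%best[:3],np.round((base+best[2]*np.array([-np.sin(best[1]),np.cos(best[1])])),4))
E
```

```text
[ 0.02293115 -0.00590497] -5.3596803356171327e-05 0.00014032534487573082 (np.float64(0.0015949348989710548), np.float64(0.013404770318610627))
[[0.133, -0.991, -0.0], [-0.991, -0.133, 0.0], [-0.0, 0.0, -1.0]]
-0.02 clr 0.0075 th 0.00 off 0.0000 [0.046 0.   ]
-0.016 clr 0.0075 th 0.00 off 0.0000 [0.05 0.  ]
-0.012 clr 0.0075 th 0.00 off 0.0000 [0.054 0.   ]
-0.008 clr 0.0073 th 0.05 off 0.0000 [0.058 0.   ]
-0.004 clr 0.0062 th 0.20 off 0.0005 [0.0619 0.0005]
0.0 clr 0.0060 th 0.45 off 0.0015 [0.0653 0.0014]
0.004 clr 0.0062 th 0.60 off 0.0000 [0.0685 0.0032]
0.008 clr 0.0073 th 0.80 off 0.0000 [0.0709 0.0063]
0.012 clr 0.0080 th 0.90 off 0.0000 [0.0734 0.0095]
0.016 clr 0.0076 th 1.00 off 0.0000 [0.0758 0.0126]
0.02 clr 0.0056 th 1.15 off 0.0010 [0.0774 0.0162]
0.024 clr 0.0026 th 1.15 off 0.0040 [0.0771 0.0206]
0.028 clr 0.0010 th 0.90 off 0.0070 [0.0777 0.0265]
0.032 clr 0.0018 th 0.30 off 0.0020 [0.085  0.0272]
0.036 clr 0.0035 th 0.35 off 0.0005 [0.0879 0.0289]
0.04 clr 0.0052 th 0.40 off -0.0010 [0.0909 0.0307]
0.044 clr 0.0069 th 0.45 off -0.0025 [0.0941 0.0325]
0.048 clr 0.0089 th 0.70 off -0.0015 [0.0964 0.0367]
```

```bash
cat > st.py <<'E'
from plan import *
from cell import *
s=sense(); c,th,l,M=state(s); f=np.array(s['ft_force'])
e=np.array([np.cos(A),np.sin(A)]);n=np.array([-np.sin(A),np.cos(A)]);r=c-np.array([.066,0])
print("t %.2f s %.4f z %.4f th %.3f lat %.4f | k %.4f n %.4f | clr up/lo %s | F out %.1f lat %.1f z %.1f | tool F %s mom %s w %.4f"%(s['t'],c[0],c[1],th,l,r@e,r@n,np.round(clear(c,th),4),f@o,f@T,f[2],(f@M).round(1),(np.array(s['moment'])@M).round(2),s['grip_width']))
E
python3 -m inch '[[0,0,-0.003,0,0,0,0],[0,0,-0.003,0,0,0,0],[0.0055,0,0,0,0,0,0],[0.0055,0,0,0,0,0,0],[0.0055,0,0,0,0,0,0],[0.0055,0,0,0,0,0,0],[0,0,0,0,0,0,0],[0,0,0,0,0,0,0]]'; python3 -m inch '[[0,0,0,0,0,0,0],[0,0,0,0,0,0,0],[0,0,0,0,0,0,0]]'; python3 st.py
```

```text
t: 7.85
ee_pos: [0.6003, 0.1042, 0.2255]
eef_rot: [-0.0, 0.752, -0.659, -0.0]
ft_force: [-0.6, 0.0, -4.1]
grip_width: 0.0114
t: 8.15
ee_pos: [0.6003, 0.1046, 0.2256]
eef_rot: [-0.0, 0.753, -0.658, -0.0]
ft_force: [-0.2, -0.3, -2.7]
grip_width: 0.0112
t 8.15 s 0.0447 z 0.0001 th -0.000 lat 0.0002 | k -0.0130 n 0.0168 | clr up/lo [0.0076 0.0074] | F out 0.2 lat -0.2 z -2.7 | tool F [0.2 0.2 2.7] mom [-0.01  0.03  0.03] w 0.0112
```

```bash
python3 -m inch '[[0,0,-0.003,0,0,0,0],[0,0,-0.003,0,0,0,0],[0,0,0,0,0,0,0],[0,0,0,0,0,0,0]]'; python3 st.py;  python3 -m inch '[[0,0,-0.0005,0,0,0,0],[0,0,0,0,0,0,0],[0,0,0,0,0,0,0]]'; python3 st.py; python3 -m inch '[[0,0,-0.0005,0,0,0,0],[0,0,0,0,0,0,0],[0,0,0,0,0,0,0]]'; python3 st.py
```

```text
t: 8.55
ee_pos: [0.6005, 0.1044, 0.2319]
eef_rot: [-0.0, 0.753, -0.658, 0.0]
ft_force: [0.9, -0.0, -3.1]
grip_width: 0.0113
t 8.55 s 0.0450 z 0.0064 th 0.000 lat 0.0003 | k -0.0078 n 0.0206 | clr up/lo [0.0139 0.0011] | F out 0.2 lat 0.9 z -3.1 | tool F [ 0.2 -0.9  3.1] mom [-0.02 -0.01 -0.03] w 0.0113
t: 8.85
ee_pos: [0.6003, 0.1044, 0.232]
eef_rot: [0.0, 0.753, -0.658, -0.0]
ft_force: [0.0, -0.4, -2.7]
grip_width: 0.0115
t 8.85 s 0.0450 z 0.0065 th -0.000 lat 0.0001 | k -0.0078 n 0.0206 | clr up/lo [0.014 0.001] | F out 0.4 lat -0.0 z -2.7 | tool F [0.4 0.  2.7] mom [-0.02 -0.04 -0.01] w 0.0115
t: 9.15
ee_pos: [0.6004, 0.1044, 0.2326]
eef_rot: [-0.0, 0.753, -0.658, 0.0]
ft_force: [-0.4, 0.2, -2.4]
grip_width: 0.0112
t 9.15 s 0.0449 z 0.0071 th 0.000 lat 0.0002 | k -0.0073 n 0.0210 | clr up/lo [0.0146 0.0004] | F out -0.2 lat -0.4 z -2.4 | tool F [-0.2  0.4  2.4] mom [-0.05  0.01 -0.05] w 0.0112
```

```bash
for i in 1 2 3; do :; done; python3 -m inch '[[0,0,-0.0005,0,0,0,0],[0,0,0,0,0,0,0],[0,0,0,0,0,0,0]]' >/dev/null; python3 st.py;  python3 -m inch '[[0,0,-0.0003,0,0,0,0],[0,0,0,0,0,0,0],[0,0,0,0,0,0,0]]'>/dev/null; python3 st.py
```

```text
t 9.45 s 0.0449 z 0.0074 th -0.000 lat 0.0001 | k -0.0071 n 0.0212 | clr up/lo [0.0149 0.0001] | F out -0.2 lat 0.5 z -4.4 | tool F [-0.2 -0.5  4.4] mom [ 0.02 -0.02 -0.02] w 0.0111
t 9.75 s 0.0449 z 0.0075 th -0.000 lat 0.0000 | k -0.0070 n 0.0212 | clr up/lo [ 0.015 -0.   ] | F out 0.1 lat 0.6 z -4.4 | tool F [ 0.1 -0.6  4.4] mom [ 0.09  0.05 -0.03] w 0.0113
```

```bash
cat > rw.py <<'E'
from plan import *
from cell import *
import sys,json
def tcp(c,th): return np.array(c)-D*np.array([np.sin(th),-np.cos(th)])
def go(W,n_sub=None):
    c,th,l,M=state(sense())
    print("start",c.round(4),round(th,3))
    for s,z,t in W:
        d=tcp((s,z),t)-tcp(c,th); x=np.array([np.cos(th),np.sin(th)]);zz=np.array([np.sin(th),-np.cos(th)])
        print("[%.4f,0,%.4f,0,%.2f,0,0]"%(d@x,d@zz,np.degrees(t-th)),"clr",np.round(clear((s,z),t),4))
        c,th=np.array([s,z]),t
if __name__=="__main__": go(json.loads(sys.argv[1]))
E
python3 rw.py '[[0.045,0.0035,0],[0.047,0,0],[0.052,0,0.05],[0.057,0,0.12],[0.0610,0.0003,0.24],[0.0636,0.0008,0.35],[0.0655,0.0015,0.46],[0.0671,0.0025,0.56],[0.0688,0.0038,0.67],[0.0704,0.0058,0.78],[0.0734,0.0095,0.90]]'
```

```text
start [0.0449 0.0075] -0.0
[0.0001,0,0.0040,0,0.00,0,0] clr [0.011 0.004]
[0.0020,0,0.0035,0,0.00,0,0] clr [0.0075 0.0075]
[0.0030,0,0.0000,0,2.86,0,0] clr [0.0073 0.0073]
[0.0022,0,0.0003,0,4.01,0,0] clr [0.007 0.007]
[-0.0007,0,0.0005,0,6.88,0,0] clr [0.0065 0.0061]
[-0.0017,0,0.0004,0,6.30,0,0] clr [0.0063 0.0059]
[-0.0023,0,0.0002,0,6.30,0,0] clr [0.0061 0.0059]
[-0.0021,0,0.0000,0,5.73,0,0] clr [0.0061 0.006 ]
[-0.0022,0,0.0000,0,6.30,0,0] clr [0.0064 0.0063]
[-0.0018,0,-0.0003,0,6.30,0,0] clr [0.0072 0.007 ]
[0.0000,0,-0.0002,0,6.88,0,0] clr [0.008 0.008]
```

```bash
python3 -m inch '[[0,0,0.004,0,0,0,0],[0.002,0,0.0035,0,0,0,0],[0.003,0,0,0,2.86,0,0],[0.0022,0,0.0003,0,4.01,0,0],[-0.0007,0,0.0005,0,6.88,0,0],[0,0,0,0,0,0,0],[0,0,0,0,0,0,0]]'>/dev/null; python3 st.py;python3 -m inch '[[0,0,0,0,0,0,0],[0,0,0,0,0,0,0],[0,0,0,0,0,0,0]]'>/dev/null; python3 st.py
```

```text
t 10.45 s 0.0602 z 0.0005 th 0.237 lat 0.0000 | k -0.0032 n 0.0049 | clr up/lo [0.0068 0.0058] | F out 0.0 lat 0.8 z -2.5 | tool F [-0.6 -0.8  2.5] mom [ 0.04 -0.24  0.01] w 0.0113
t 10.75 s 0.0615 z 0.0010 th 0.239 lat 0.0003 | k -0.0020 n 0.0041 | clr up/lo [0.0072 0.0055] | F out 0.3 lat -0.0 z -2.5 | tool F [-0.3  0.   2.5] mom [ 0.   -0.24  0.01] w 0.0111
```

```bash
python3 -m inch '[[-0.0019,0,0.0004,0,6.3,0,0],[-0.0023,0,0.0002,0,6.3,0,0],[0,0,0,0,0,0,0],[0,0,0,0,0,0,0],[0,0,0,0,0,0,0]]'>/dev/null; python3 st.py;python3 rw.py '[[0.0671,0.0025,0.56],[0.0688,0.0038,0.67],[0.0704,0.0058,0.78],[0.0734,0.0095,0.90]]'
```

```text
t 11.25 s 0.0657 z 0.0024 th 0.458 lat 0.0005 | k 0.0017 n 0.0017 | clr up/lo [0.0068 0.0052] | F out 0.8 lat -0.0 z -2.7 | tool F [-0.5  0.   2.8] mom [ 0.04 -0.49 -0.01] w 0.0112
start [0.0657 0.0024] 0.458
[-0.0027,0,0.0007,0,5.83,0,0] clr [0.0061 0.006 ]
[-0.0022,0,0.0000,0,6.30,0,0] clr [0.0064 0.0063]
[-0.0018,0,-0.0003,0,6.30,0,0] clr [0.0072 0.007 ]
[0.0000,0,-0.0002,0,6.88,0,0] clr [0.008 0.008]
```

```bash
python3 -m inch '[[-0.0027,0,0.0007,0,5.83,0,0],[-0.0022,0,0,0,6.3,0,0],[0,0,0,0,0,0,0],[0,0,0,0,0,0,0]]'>/dev/null; python3 st.py;python3 -m inch '[[-0.0018,0,-0.0003,0,6.3,0,0],[0,0,-0.0002,0,6.88,0,0],[0,0,0,0,0,0,0],[0,0,0,0,0,0,0],[0,0,0,0,0,0,0],[0,0,0,0,0,0,0]]'>/dev/null; python3 st.py; python3 snap.py wrist w5; python3 snap.py scene sc5; python3 - <<'E'
import sys; sys.path.insert(0,'.')
from h import *
im,*_=load("sc5"); cv2.imwrite("pics/sc5z.png",cv2.resize(im[150:290,270:390],None,fx=4,fy=4,interpolation=cv2.INTER_CUBIC)[:,:,::-1])
E
```

```text
t 11.65 s 0.0684 z 0.0032 th 0.669 lat 0.0002 | k 0.0040 n 0.0001 | clr up/lo [0.0057 0.0065] | F out 0.6 lat -0.3 z -1.2 | tool F [-0.3  0.3  1.3] mom [-0.01 -0.72  0.01] w 0.0113
t 12.25 s 0.0736 z 0.0105 th 0.900 lat 0.0007 | k 0.0129 n 0.0004 | clr up/lo [0.0084 0.0075] | F out -0.5 lat -0.1 z -3.0 | tool F [-2.6  0.1  1.5] mom [-0.04 -0.85 -0.04] w 0.0114
[[0.08, -0.981, -0.179, 0.657], [-0.616, 0.092, -0.782, 0.227], [0.783, 0.173, -0.597, 0.31], [0.0, 0.0, 0.0, 1.0]]
[[-0.579, 0.464, -0.67, 1.219], [0.815, 0.352, -0.461, 0.371], [0.022, -0.813, -0.582, 0.715], [0.0, 0.0, 0.0, 1.0]]
```

View pics/w5.png

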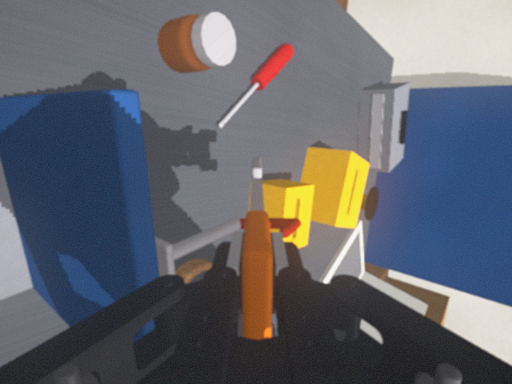

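View pics/sc5z.png

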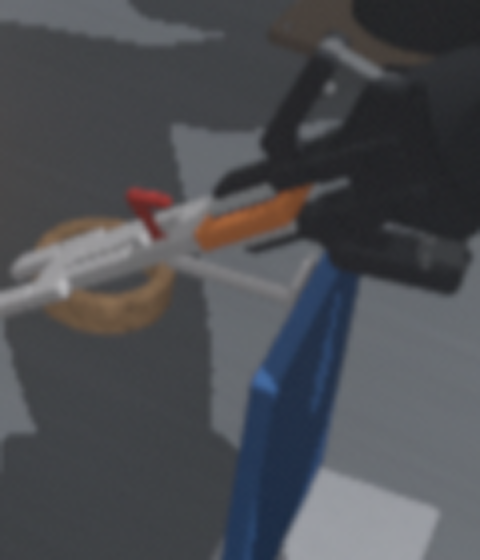

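The scene zoom shows the wrench leaning with the hook's red rod through its window, and the barb still on the near side of the plate. The wrist view shows the rod parallel to tool x, behind the grip at (240-300, 225). Next I'll feel for the underside of the red end.

```bash
python3 -m inch '[[0.003,0,-0.002,0,0.5,0,0],[0.002,0,-0.002,0,0,0,0],[0,0,-0.001,0,0,0,0],[0,0,0,0,0,0,0],[0,0,0,0,0,0,0],[0,0,0,0,0,0,0]]'>/dev/null; python3 st.py; python3 -m inch '[[0,0,-0.001,0,0,0,0],[0,0,0,0,0,0,0],[0,0,0,0,0,0,0],[0,0,0,0,0,0,0]]'>/dev/null; python3 st.py
```

```text
t 12.95 s 0.0722 z 0.0162 th 0.910 lat 0.0001 | k 0.0166 n 0.0050 | clr up/lo [0.0062 0.003 ] | F out 0.9 lat 0.1 z -3.1 | tool F [-1.9 -0.1  2.6] mom [ 0.04 -0.87  0.04] w 0.0114
t 13.35 s 0.0715 z 0.0169 th 0.910 lat 0.0001 | k 0.0168 n 0.0061 | clr up/lo [0.0064 0.0019] | F out 0.5 lat 0.1 z -2.4 | tool F [-1.6 -0.1  1.9] mom [ 0.02 -0.89  0.04] w 0.0113
```

```bash
for k in 1; do python3 -m inch '[[0,0,-0.0006,0,0,0,0],[0,0,0,0,0,0,0],[0,0,0,0,0,0,0],[0,0,0,0,0,0,0]]'>/dev/null; python3 st.py; done; python3 -m inch '[[0,0,-0.0005,0,0,0,0],[0,0,0,0,0,0,0],[0,0,0,0,0,0,0],[0,0,0,0,0,0,0]]'>/dev/null; python3 st.py
```

```text
t 13.75 s 0.0710 z 0.0173 th 0.910 lat 0.0001 | k 0.0168 n 0.0067 | clr up/lo [0.0066 0.0013] | F out -0.2 lat 0.5 z -3.3 | tool F [-2.7 -0.5  1.9] mom [-0.04 -0.87  0.01] w 0.0111
t 14.15 s 0.0706 z 0.0176 th 0.910 lat 0.0001 | k 0.0168 n 0.0072 | clr up/lo [0.0069 0.0008] | F out 0.6 lat 0.1 z -3.1 | tool F [-2.  -0.1  2.4] mom [ 0.03 -0.92  0.05] w 0.0111
```

```bash
python3 -m inch '[[0,0,-0.0004,0,0,0,0],[0,0,0,0,0,0,0],[0,0,0,0,0,0,0],[0,0,0,0,0,0,0]]'>/dev/null; python3 st.py;  python3 -m inch '[[0,0,-0.0004,0,0,0,0],[0,0,0,0,0,0,0],[0,0,0,0,0,0,0],[0,0,0,0,0,0,0]]'>/dev/null; python3 st.py
```

```text
t 14.55 s 0.0703 z 0.0179 th 0.910 lat 0.0001 | k 0.0167 n 0.0076 | clr up/lo [0.007  0.0004] | F out 0.5 lat 0.7 z -3.0 | tool F [-2.1 -0.7  2.2] mom [ 0.05 -0.9  -0.  ] w 0.0114
t 14.95 s 0.0701 z 0.0181 th 0.910 lat 0.0001 | k 0.0168 n 0.0079 | clr up/lo [0.0072 0.0001] | F out 0.9 lat 0.1 z -2.9 | tool F [-1.7 -0.1  2.5] mom [ 0.1  -0.88  0.03] w 0.0112
```

```bash
python3 -m inch '[[0,0,-0.0004,0,0,0,0],[0,0,0,0,0,0,0],[0,0,0,0,0,0,0],[0,0,0,0,0,0,0]]'>/dev/null; python3 st.py;  python3 -m inch '[[0,0,-0.0003,0,0,0,0],[0,0,0,0,0,0,0],[0,0,0,0,0,0,0],[0,0,0,0,0,0,0]]'>/dev/null; python3 st.py
```

```text
t 15.35 s 0.0699 z 0.0183 th 0.911 lat 0.0001 | k 0.0168 n 0.0081 | clr up/lo [ 0.0073 -0.0002] | F out 0.9 lat 1.1 z -4.1 | tool F [-2.6 -1.1  3.2] mom [ 0.09 -0.81  0.02] w 0.0116
t 15.75 s 0.0698 z 0.0184 th 0.911 lat 0.0001 | k 0.0168 n 0.0083 | clr up/lo [ 0.0074 -0.0003] | F out 2.7 lat -0.1 z -4.5 | tool F [-1.9  0.1  4.9] mom [ 0.14 -0.69 -0.03] w 0.0113
```

```bash
python3 -m inch '[[0,0,0.0007,0,0,0,0],[0.002,0,0,0,0,0,0],[0.002,0,0,0,0,0,0],[0,0,0,0,0,0,0],[0,0,0,0,0,0,0],[0,0,0,0,0,0,0]]'>/dev/null; python3 st.py;  python3 -m inch '[[0.0025,0,0,0,0,0,0],[0,0,0,0,0,0,0],[0,0,0,0,0,0,0],[0,0,0,0,0,0,0]]'>/dev/null; python3 st.py
```

```text
t 16.35 s 0.0724 z 0.0214 th 0.910 lat 0.0001 | k 0.0208 n 0.0081 | clr up/lo [ 0.0042 -0.0001] | F out 0.7 lat -0.9 z -4.5 | tool F [-3.1  0.9  3.3] mom [-0.05 -0.94  0.  ] w 0.0109
t 16.75 s 0.0741 z 0.0236 th 0.911 lat 0.0003 | k 0.0236 n 0.0081 | clr up/lo [ 0.0026 -0.0001] | F out 1.1 lat -0.4 z -2.6 | tool F [-1.4  0.4  2.5] mom [-0.01 -0.8  -0.02] w 0.0112
```

```bash
python3 -m inch '[[0.0015,0,0,0,0,0,0],[0.0015,0,0,0,0,0,0],[0,0,0,0,0,0,0],[0,0,0,0,0,0,0],[0,0,0,0,0,0,0]]'>/dev/null; python3 st.py;  python3 -m inch '[[0,0,-0.0004,0,0,0,0],[0,0,0,0,0,0,0],[0,0,0,0,0,0,0],[0,0,0,0,0,0,0]]'>/dev/null; python3 st.py
```

```text
t 17.25 s 0.0758 z 0.0257 th 0.910 lat 0.0002 | k 0.0263 n 0.0080 | clr up/lo [ 0.002 -0.   ] | F out -0.2 lat -0.1 z -3.2 | tool F [-2.6  0.1  1.8] mom [ 0.05 -0.85  0.01] w 0.0113
t 17.65 s 0.0757 z 0.0258 th 0.911 lat 0.0001 | k 0.0263 n 0.0082 | clr up/lo [ 0.0022 -0.0002] | F out 2.7 lat 0.0 z -3.2 | tool F [-0.9 -0.   4.1] mom [ 0.14 -0.79 -0.05] w 0.0112
```

```bash
python3 -m inch '[[0.0015,0,0.0004,0,0,0,0],[0.0015,0,0,0,0,0,0],[0,0,0,0,0,0,0],[0,0,0,0,0,0,0],[0,0,0,0,0,0,0]]'>/dev/null; python3 st.py;  python3 -m inch '[[0.0015,0,0,0,0,0,0],[0.0015,0,0,0,0,0,0],[0,0,0,0,0,0,0],[0,0,0,0,0,0,0],[0,0,0,0,0,0,0]]'>/dev/null; python3 st.py
```

```text
t 18.15 s 0.0777 z 0.0282 th 0.911 lat 0.0001 | k 0.0294 n 0.0081 | clr up/lo [ 0.0021 -0.0001] | F out 0.6 lat -0.3 z -2.8 | tool F [-1.8  0.3  2.2] mom [-0.07 -0.85  0.  ] w 0.0113
t 18.65 s 0.0795 z 0.0304 th 0.910 lat 0.0002 | k 0.0323 n 0.0080 | clr up/lo [ 0.002 -0.   ] | F out 0.2 lat 0.0 z -2.7 | tool F [-2.  -0.   1.8] mom [ 0.01 -0.88 -0.05] w 0.0114
```

No resistance. I'll keep going past the barb.

```bash
python3 -m inch '[[0.0015,0,0,0,0,0,0],[0.0015,0,0,0,0,0,0],[0,0,0,0,0,0,0],[0,0,0,0,0,0,0],[0,0,0,0,0,0,0]]'>/dev/null; python3 st.py;  python3 -m inch '[[0.0015,0,0,0,0,0,0],[0.0015,0,0,0,0,0,0],[0,0,0,0,0,0,0],[0,0,0,0,0,0,0],[0,0,0,0,0,0,0]]'>/dev/null; python3 st.py;  python3 -m inch '[[0.0015,0,0,0,0,0,0],[0.0015,0,0,0,0,0,0],[0,0,0,0,0,0,0],[0,0,0,0,0,0,0],[0,0,0,0,0,0,0]]'>/dev/null; python3 st.py;  python3 -m inch '[[0.003,0,0.0003,0,0,0,0],[0.003,0,0.0003,0,0,0,0],[0,0,0,0,0,0,0],[0,0,0,0,0,0,0],[0,0,0,0,0,0,0]]'>/dev/null; python3 st.py
```

```text
t 19.15 s 0.0814 z 0.0327 th 0.910 lat 0.0002 | k 0.0353 n 0.0080 | clr up/lo [0.0021 0.    ] | F out 0.5 lat 0.2 z -2.8 | tool F [-1.9 -0.2  2.1] mom [ 0.   -0.86  0.04] w 0.0110
t 19.65 s 0.0832 z 0.0351 th 0.910 lat 0.0001 | k 0.0383 n 0.0079 | clr up/lo [0.0034 0.0001] | F out 0.4 lat 0.7 z -3.1 | tool F [-2.2 -0.7  2.2] mom [-0.05 -0.87 -0.04] w 0.0114
t 20.15 s 0.0851 z 0.0374 th 0.910 lat 0.0001 | k 0.0412 n 0.0079 | clr up/lo [0.0055 0.0001] | F out -0.3 lat -1.1 z -2.1 | tool F [-1.8  1.1  1.1] mom [ 0.02 -0.86  0.04] w 0.0112
t 20.65 s 0.0892 z 0.0418 th 0.910 lat 0.0001 | k 0.0473 n 0.0073 | clr up/lo [0.0104 0.0032] | F out 0.8 lat -0.8 z -2.9 | tool F [-1.8  0.8  2.4] mom [ 0.01 -0.93  0.03] w 0.0112
```

```bash
python3 -m inch '[[0.01,0,0,0,0,0,0],[0.03,0,0,0,0,0,0],[0.03,0,0,0,0,0,0],[0.03,0,0,0,0,0,0],[0,0,0,0,0,0,0],[0,0,0,0,0,0,0]]'; python3 st.py; python3 -c "
from cell import *
from h import *
s=sense();e=s['eef_rot'];M=R.from_quat([*e[1:],e[0]]).as_matrix();print(s['ee_pos'],s['q'],M.round(3).tolist())"; python3 snap.py scene sc6; python3 - <<'E'
from h import *
im,*_=load("sc6"); cv2.imwrite("pics/sc6z.png",cv2.resize(im[120:320,200:400],None,fx=3,fy=3,interpolation=cv2.INTER_CUBIC)[:,:,::-1])
E
```

```text
t: 21.25
ee_pos: [0.6101, 0.0303, 0.3317]
eef_rot: [0.289, 0.676, -0.592, 0.331]
ft_force: [0.2, 0.4, -3.8]
grip_width: 0.0112
t 21.25 s 0.1508 z 0.1214 th 0.909 lat -0.0001 | k 0.1479 n 0.0076 | clr up/lo [0.1041 0.1024] | F out -0.4 lat 0.2 z -3.8 | tool F [-3.2 -0.2  2. ] mom [-0.06 -0.99 -0.05] w 0.0112
[0.61011557 0.0303397  0.33165678] [ 0.20629134  0.17674062  1.69907593 -0.91667133  1.44095566  1.85877865] [[0.08, -0.991, 0.105], [-0.609, -0.132, -0.782], [0.789, -0.002, -0.614]]
[[-0.579, 0.464, -0.67, 1.219], [0.815, 0.352, -0.461, 0.371], [0.022, -0.813, -0.582, 0.715], [0.0, 0.0, 0.0, 1.0]]
```

View pics/sc6z.png

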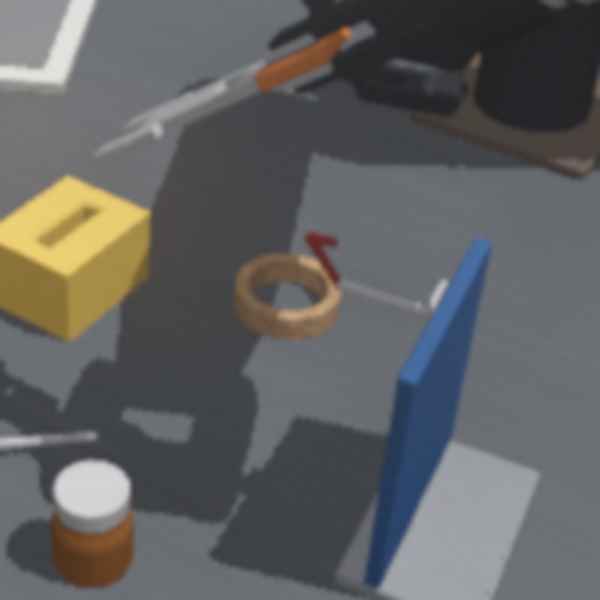

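The scene shows the wrench clear of the hook and held by the orange grip. The red end and barb look unchanged at about (322,258) in the zoom. Next I carry it over and straighten it.

```bash
python3 -m inch '[[0.0218,0.0173,0.028,0,0,0,0],[0.0218,0.0173,0.028,0,0,0,0],[0.0218,0.0173,0.028,0,0,0,0],[0.0218,0.0173,0.028,0,0,0,0],[0,0,0,0,-7.44,0,0],[0,0,0,0,-7.44,0,0],[0,0,0,0,-7.44,0,0],[0,0,0,0,-7.44,0,0]]'; python3 -m inch '[[0,0,0,0,-7.44,0,0],[0,0,0,0,-7.44,0,0],[0,0,0,0,-7.44,0,0],[0,0,0,0,0,7.95,0],[0,0,0,0,0,0,0],[0,0,0,0,0,0,0],[0,0,0,0,0,0,0]]' ; cat > g.py <<'E'
from h import *;from cell import *
s=sense();e=s['eef_rot'];M=R.from_quat([*e[1:],e[0]]).as_matrix();print(s['t'],s['ee_pos'],M.round(4).tolist());f=np.array(s['ft_force']);print("F",f.round(1),"mom",np.array(s['moment']).round(2),"w",s['grip_width'])
tgt=np.array([.533,-.2028,s['ee_pos'][2]]); print("to rest in tool",((tgt-s['ee_pos'])@M).round(4))
E
python3 g.py
```

```text
t: 22.1
ee_pos: [0.5598, -0.1181, 0.3297]
eef_rot: [0.127, 0.739, -0.645, 0.143]
ft_force: [0.0, -1.0, -3.5]
grip_width: 0.0114
t: 22.8
ee_pos: [0.5602, -0.1184, 0.3303]
eef_rot: [-0.001, -0.706, 0.708, 0.0]
ft_force: [-0.5, 0.8, -2.9]
grip_width: 0.0113
22.8 [ 0.56019783 -0.11842897  0.3303089 ] [[-0.0023, -1.0, -0.0017], [-1.0, 0.0023, -0.0014], [0.0014, 0.0017, -1.0]]
F [-0.5  0.8 -2.9] mom [-0.01  0.01 -0.03] w 0.011304846850769582
to rest in tool [0.0844 0.027  0.0002]
```

```bash
python3 -m inch '[[0.0422,0.0135,0,0,0,0.3,0],[0.0422,0.0135,0,0,0,0,0],[0,0,0.03,0,0,0,0],[0,0,0.03,0,0,0,0],[0,0,0.01,0,0,0,0],[0,0,0,0,0,0,0],[0,0,0,0,0,0,0],[0,0,0,0,0,0,0]]'; python3 g.py; python3 snap.py side s7; python3 snap.py scene sc7; python3 snap.py wrist w7; python3 - <<'E'
from h import *
im,*_=load("s7"); im2,*_=load("sc7"); 
a=cv2.resize(im[180:330,190:310],None,fx=3.3,fy=3.3,interpolation=cv2.INTER_CUBIC);b=cv2.resize(im2[110:260,160:280],None,fx=3.3,fy=3.3,interpolation=cv2.INTER_CUBIC)
cv2.imwrite("pics/s7z.png",np.hstack([a,b])[:,:,::-1])
E
```

```text
t: 23.6
ee_pos: [0.5339, -0.2037, 0.2637]
eef_rot: [-0.0, -0.704, 0.71, -0.002]
ft_force: [-0.2, 0.8, -2.8]
grip_width: 0.0112
23.6 [ 0.53392015 -0.20365601  0.26369334] [[-0.0096, -0.9999, 0.0034], [-0.9999, 0.0096, -0.0035], [0.0035, -0.0035, -1.0]]
F [-0.2  0.8 -2.8] mom [ 0.06 -0.    0.03] w 0.011214523711033798
to rest in tool [-0.0008  0.0009 -0.    ]
[[0.979, -0.131, 0.153, 0.453], [-0.201, -0.582, 0.788, -0.759], [-0.014, -0.802, -0.597, 0.69], [0.0, 0.0, 0.0, 1.0]]
[[-0.579, 0.464, -0.67, 1.219], [0.815, 0.352, -0.461, 0.371], [0.022, -0.813, -0.582, 0.715], [0.0, 0.0, 0.0, 1.0]]
[[-0.01, -0.96, -0.279, 0.606], [-1.0, 0.01, -0.0, -0.204], [0.003, 0.279, -0.96, 0.407], [0.0, 0.0, 0.0, 1.0]]
```

View pics/s7z.png

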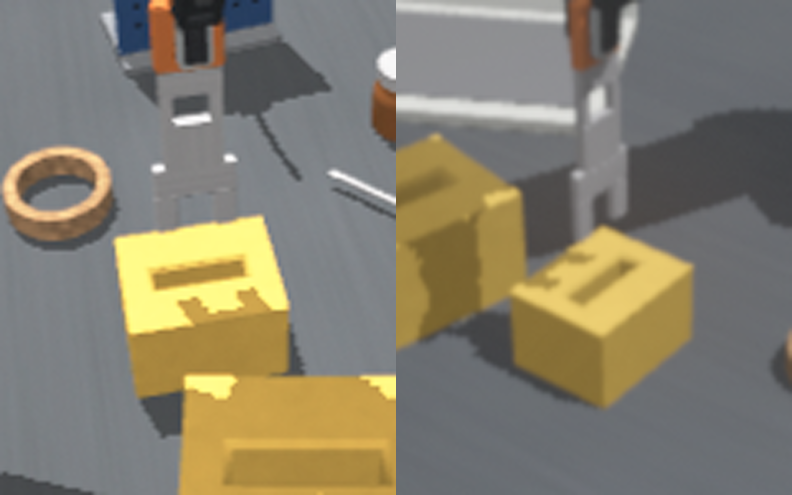

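View pics/w7.png

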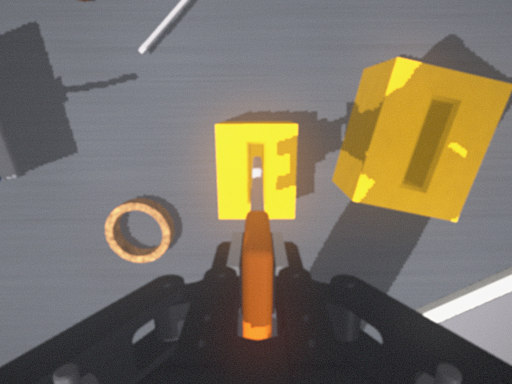

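The wrist view shows the jaw end at (257,165), over the small rest's slot (247-267). I'll check the jaw position from the depth data.

```bash
python3 - <<'E'
from h import *
for tag,box in (("s7",(234,200,266,252)),("sc7",(210,125,240,185)),("w7",(240,150,275,205))):
    im,d,W,hsv,z=load(tag);x0,y0,x1,y1=box;m=np.zeros(d.shape,bool);m[y0:y1,x0:x1]=1
    g=m&(hsv[...,1]<70)&(W[...,2]>.1)&(W[...,2]<.24)
    p=W[g]
    for lo,hi in ((.1,.15),(.15,.18),(.18,.24)):
        q=p[(p[:,2]>lo)&(p[:,2]<hi)&(np.abs(p[:,1]+.2)<.03)]
        if len(q)>5: print(tag,lo,len(q),"med",np.median(q,0).round(4),"x",np.percentile(q[:,0],[2,98]).round(4),"y",np.percentile(q[:,1],[10,90]).round(4),"zmin",q[:,2].min().round(4))
im,d,W,hsv,z=load("w7");P=z["pose"]
v,u=np.mgrid[0:384,0:512]
ray=np.stack([(u-z["cx"])/z["fx"],(v-z["cy"])/z["fy"],np.ones(u.shape)],-1)@P[:3,:3].T
X=P[:3,3]+ray*((.07-P[2,3])/ray[...,2])[...,None]
m=np.zeros(d.shape,bool);m[115:228,205:310]=1
top=m&(hsv[...,0]>15)&(hsv[...,0]<35)&(hsv[...,1]>150)&(np.abs(W[...,2]-.07)<.006)
print(cv2.minAreaRect(X[top][:,:2].astype(np.float32)*1000))
E
```

```text
s7 0.1 140 med [ 0.52   -0.2075  0.1358] x [0.5046 0.5582] y [-0.2088 -0.206 ] zmin 0.1197
s7 0.15 253 med [ 0.5317 -0.2074  0.1655] x [0.5055 0.5585] y [-0.2085 -0.206 ] zmin 0.1501
s7 0.18 346 med [ 0.5311 -0.2072  0.2062] x [0.5123 0.5508] y [-0.2084 -0.2056] zmin 0.1802
sc7 0.1 124 med [ 0.5424 -0.1981  0.1355] x [0.506  0.5609] y [-0.2026 -0.1967] zmin 0.1185
sc7 0.15 180 med [ 0.5381 -0.1979  0.1654] x [0.5051 0.5598] y [-0.2009 -0.1964] zmin 0.1505
sc7 0.18 285 med [ 0.535  -0.1979  0.209 ] x [0.5118 0.553 ] y [-0.2026 -0.1962] zmin 0.1801
w7 0.15 105 med [ 0.5562 -0.2033  0.1756] x [0.5521 0.5601] y [-0.2064 -0.2009] zmin 0.154
((532.3750610351562, -203.068603515625), (89.37712860107422, 109.67808532714844), 89.53116607666016)
```

```bash
python3 -m inch '[[0,0,0.02,0,0,0,0],[0,0,0.02,0,0,0,0],[0,0,0.01,0,0,0,0],[0,0,0.005,0,0,0,0],[0,0,0.005,0,0,0,0],[0,0,0,0,0,0,0],[0,0,0,0,0,0,0]]'>/dev/null; python3 g.py;  python3 -m inch '[[0,0,0.01,0,0,0,0],[0,0,0.01,0,0,0,0],[0,0,0.01,0,0,0,0],[0,0,0.006,0,0,0,0],[0,0,0,0,0,0,0],[0,0,0,0,0,0,0],[0,0,0,0,0,0,0]]'>/dev/null; python3 g.py
```

```text
24.45 [ 0.5332661  -0.20384965  0.20217962] [[-0.0107, -0.9999, 0.0014], [-0.9999, 0.0107, -0.0021], [0.0021, -0.0014, -1.0]]
F [-0.5 -0.5 -2.9] mom [ 0.01 -0.03 -0.01] w 0.011260893912922985
to rest in tool [-0.001   0.0003 -0.    ]
25.15 [ 0.53323058 -0.20387124  0.16588603] [[-0.0107, -0.9999, 0.0011], [-0.9999, 0.0107, -0.0019], [0.0019, -0.0011, -1.0]]
F [ 0.1 -0.  -2.4] mom [-0.01 -0.05  0.  ] w 0.01119026035925488
to rest in tool [-0.0011  0.0002 -0.    ]
```

```bash
python3 -m inch '[[0,0,0.002,0,0,0,0],[0,0,0.002,0,0,0,0],[0,0,0.001,0,0,0,0],[0,0,0,0,0,0,0],[0,0,0,0,0,0,0],[0,0,0,0,0,0,0]]'>/dev/null; python3 g.py;  python3 -m inch '[[0,0,0.001,0,0,0,0],[0,0,0,0,0,0,0],[0,0,0,0,0,0,0]]'>/dev/null; python3 g.py;  python3 -m inch '[[0,0,0.001,0,0,0,0],[0,0,0,0,0,0,0],[0,0,0,0,0,0,0]]'>/dev/null; python3 g.py
```

```text
25.75 [ 0.53290005 -0.20368454  0.16038672] [[-0.0107, -0.9999, 0.0003], [-0.9999, 0.0107, -0.0015], [0.0015, -0.0003, -1.0]]
F [-0.1 -0.8 -2.7] mom [ 0.03 -0.01  0.  ] w 0.011470446142242076
to rest in tool [-0.0009 -0.0001 -0.    ]
26.05 [ 0.53282125 -0.2036175   0.15925312] [[-0.0107, -0.9999, 0.0001], [-0.9999, 0.0107, -0.0013], [0.0013, -0.0001, -1.0]]
F [ 0.3 -0.3 -2.2] mom [-0.03  0.   -0.02] w 0.011249786325075261
to rest in tool [-0.0008 -0.0002 -0.    ]
26.35 [ 0.53280781 -0.20365407  0.15825119] [[-0.0108, -0.9999, 0.0001], [-0.9999, 0.0108, -0.0013], [0.0013, -0.0001, -1.0]]
F [-0.2  0.2 -2.4] mom [ 0.02  0.01 -0.02] w 0.011217655618390755
to rest in tool [-0.0009 -0.0002 -0.    ]
```

```bash
python3 -m inch '[[0,0,0.0007,0,0,0,0],[0,0,0,0,0,0,0],[0,0,0,0,0,0,0]]'>/dev/null; python3 g.py;  python3 -m inch '[[0,0,0.0007,0,0,0,0],[0,0,0,0,0,0,0],[0,0,0,0,0,0,0]]'>/dev/null; python3 g.py;  python3 -m inch '[[0,0,0.0005,0,0,0,0],[0,0,0,0,0,0,0],[0,0,0,0,0,0,0]]'>/dev/null; python3 g.py
```

```text
26.65 [ 0.53296491 -0.20372512  0.1579369 ] [[-0.0107, -0.9999, 0.0005], [-0.9999, 0.0107, -0.0016], [0.0016, -0.0005, -1.0]]
F [-0.6  0.1 -0.9] mom [0.05 0.07 0.03] w 0.0114235875930527
to rest in tool [-0.0009 -0.     -0.    ]
26.95 [ 0.53314966 -0.20384255  0.15789824] [[-0.0107, -0.9999, 0.0009], [-0.9999, 0.0107, -0.0018], [0.0018, -0.0009, -1.0]]
F [-2.4  1.1  4.5] mom [0.28 0.4  0.05] w 0.011240246327713472
to rest in tool [-0.001   0.0002 -0.    ]
27.25 [ 0.53322623 -0.20387558  0.15787612] [[-0.0106, -0.9999, 0.0009], [-0.9999, 0.0106, -0.0019], [0.0019, -0.001, -1.0]]
F [-2.3  1.   5.2] mom [0.37 0.59 0.03] w 0.011609229959736084
to rest in tool [-0.0011  0.0002 -0.    ]
```

Contact is at TCP z 0.158, which matches the slot floor (0.012) plus 0.146. I'll unload slightly and release.

```bash
python3 -m inch '[[0,0,-0.0005,0,0,0,0],[0,0,0,0,0,0,0],[0,0,0,0,0,0,0]]' 20 >/dev/null; python3 g.py; python3 -m inch '[[0,0,0,0,0,0,0.2],[0,0,0,0,0,0,0.3],[0,0,0,0,0,0,0.4],[0,0,0,0,0,0,0.45],[0,0,0,0,0,0,0.45],[0,0,0,0,0,0,0.45]]' ; python3 g.py;  python3 snap.py wrist w8; python3 snap.py side s8;  python3 - <<'E'
from h import *
im,*_=load("w8"); im2,*_=load("s8"); 
a=cv2.resize(im[100:384,150:370],None,fx=1.8,fy=1.8);b=cv2.resize(im2[210:330,200:300],None,fx=4,fy=4,interpolation=cv2.INTER_CUBIC)
a=a[:480,:396]; a=cv2.resize(a,(396,480));b=cv2.resize(b,(400,480))
cv2.imwrite("pics/s8z.png",np.hstack([a,b])[:,:,::-1])
E
```

```text
27.55 [ 0.5331654  -0.20387691  0.15789091] [[-0.0107, -0.9999, 0.001], [-0.9999, 0.0107, -0.0019], [0.0019, -0.001, -1.0]]
F [-2.1 -0.6  5.9] mom [0.3  0.45 0.06] w 0.011473005288672598
to rest in tool [-0.0011  0.0002 -0.    ]
t: 28.15
ee_pos: [0.5328, -0.2037, 0.1568]
eef_rot: [-0.0, -0.703, 0.711, -0.001]
ft_force: [0.0, -0.6, 0.3]
grip_width: 0.0386
28.15 [ 0.53283821 -0.20365652  0.15678697] [[-0.0108, -0.9999, 0.0001], [-0.9999, 0.0108, -0.0013], [0.0013, -0.0002, -1.0]]
F [ 0.  -0.6  0.3] mom [0.04 0.01 0.02] w 0.038612041181970994
to rest in tool [-0.0009 -0.0002 -0.    ]
[[-0.011, -0.959, -0.282, 0.605], [-1.0, 0.011, 0.001, -0.204], [0.002, 0.282, -0.96, 0.3], [0.0, 0.0, 0.0, 1.0]]
[[0.979, -0.131, 0.153, 0.453], [-0.201, -0.582, 0.788, -0.759], [-0.014, -0.802, -0.597, 0.69], [0.0, 0.0, 0.0, 1.0]]
```

View pics/s8z.png

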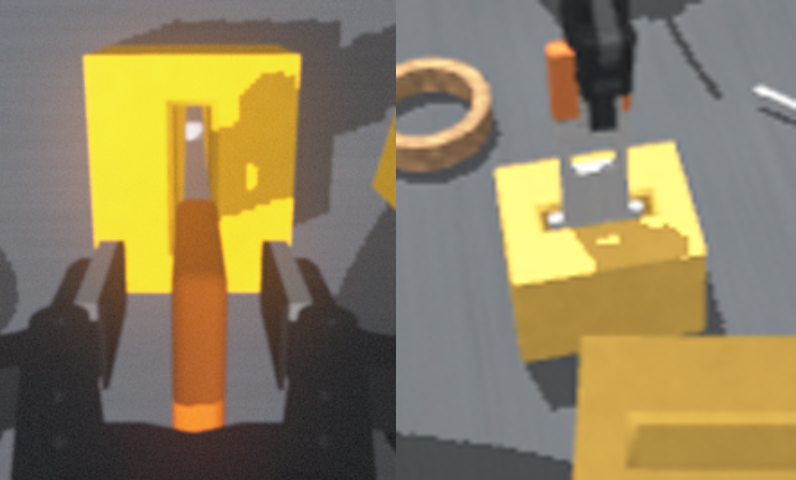

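Both views show the wrench standing in the slot with the fingers clear of it on both sides. I'll retract straight up.

```bash
python3 -m inch '[[0,0,-0.01,0,0,0,0.45],[0,0,-0.03,0,0,0,0.45],[0,0,-0.03,0,0,0,0.45],[0,0,-0.04,0,0,0,0.45],[0,0,-0.04,0,0,0,0.45],[0,0,-0.03,0,0,0,0.45],[0,0,0,0,0,0,0.45],[0,0,0,0,0,0,0.45]]'; python3 g.py; python3 snap.py wrist w9; python3 snap.py side s9; python3 snap.py scene sc9; python3 - <<'E'
from h import *
for tag,box in (("s9",(215,200,290,270)),("sc9",(200,130,260,210))):
    im,d,W,hsv,z=load(tag);x0,y0,x1,y1=box;m=np.zeros(d.shape,bool);m[y0:y1,x0:x1]=1
    og=m&(hsv[...,0]>3)&(hsv[...,0]<16)&(hsv[...,1]>150)&(W[...,2]>.12)&(W[...,2]<.25)&(np.abs(W[...,1]+.2)<.05)
    p=W[og]; print(tag,len(p),np.percentile(p,[3,50,97],axis=0).round(4).tolist()) 
    lo=p[p[:,2]<.165];hi=p[p[:,2]>.185]; print("lean y",np.median(hi[:,1])-np.median(lo[:,1]))
for tag in("side0","s9","scene0","sc9"):
    pass
a=load("s9")[0];b=load("sc9")[0]
cv2.imwrite("pics/s9z.png",cv2.resize(np.hstack([a,b]),(800,300),interpolation=cv2.INTER_AREA)[:,:,::-1])
c=cv2.resize(load("sc9")[0][150:330,150:390],None,fx=3,fy=3,interpolation=cv2.INTER_CUBIC); cv2.imwrite("pics/sc9z.png",c[:,:,::-1])
E
```

```text
t: 29.05
ee_pos: [0.533, -0.2035, 0.3382]
eef_rot: [-0.0, -0.703, 0.711, -0.002]
ft_force: [-0.1, 0.2, -1.1]
grip_width: 0.0385
29.05 [ 0.53300013 -0.20349033  0.33822722] [[-0.0107, -0.9999, 0.0023], [-0.9999, 0.0107, -0.0026], [0.0026, -0.0023, -1.0]]
F [-0.1  0.2 -1.1] mom [0.   0.04 0.01] w 0.03845312666159097
to rest in tool [-0.0007  0.     -0.    ]
[[-0.01, -0.96, -0.28, 0.605], [-1.0, 0.011, 0.0, -0.204], [0.003, 0.28, -0.96, 0.482], [0.0, 0.0, 0.0, 1.0]]
[[0.979, -0.131, 0.153, 0.453], [-0.201, -0.582, 0.788, -0.759], [-0.014, -0.802, -0.597, 0.69], [0.0, 0.0, 0.0, 1.0]]
[[-0.579, 0.464, -0.67, 1.219], [0.815, 0.352, -0.461, 0.371], [0.022, -0.813, -0.582, 0.715], [0.0, 0.0, 0.0, 1.0]]
s9 328 [[0.5123, -0.2119, 0.1551], [0.5317, -0.21, 0.1787], [0.5516, -0.2071, 0.1991]]
lean y 0.0001322581960804814
sc9 128 [[0.5188, -0.2001, 0.158], [0.5368, -0.1973, 0.1747], [0.5516, -0.1951, 0.1986]]
lean y -0.00011265854819364485
```

View pics/sc9z.png

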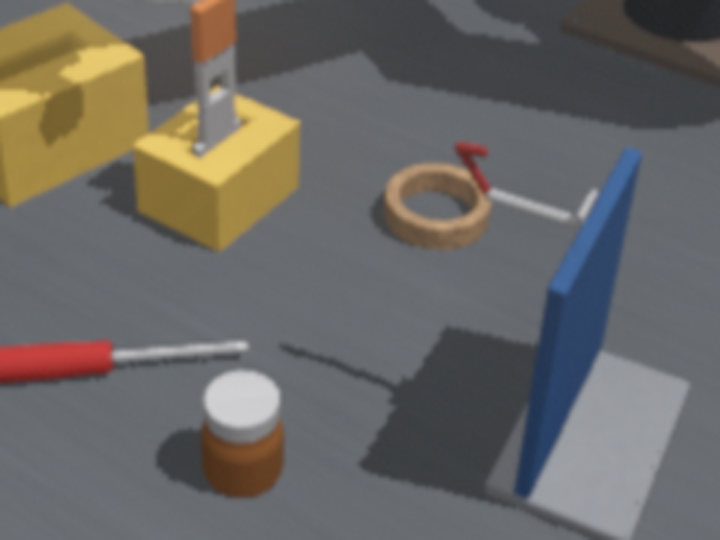

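View pics/s9.png

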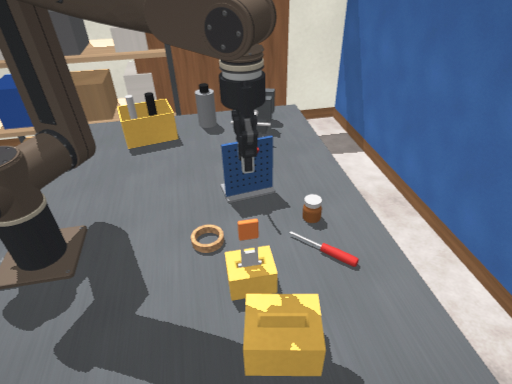

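The wrench stands upright in the small rest. The grip's top is at z≈0.200, the expected fully-home height, and its lean is about 0. The hook looks unchanged, and the jar, tape and screwdriver are where they were. Handing in.

```bash
python3 -c "
from cell import *
print(job_done()); print(sense()['t'])"
```

```text
the job is handed in; nothing more can be done
None
the job is handed in; nothing more can be done
```

The wrench is off the barbed hook and standing jaws down, fully home, in the slot of the small yellow rest. I let go and handed the job in at about 29 s of the 72 s.

- **Taking it off:** I held the wrench by the orange grip and felt for the hook's underside. I leaned the wrench about 0.91 rad and slid it off along the red end. Underside contact added only about 3 N. The largest load on the hook was about 7.5 N, pressing down as the fingers closed, against the 15 N that bends it.
- **Setting it down:** The wrench touched the slot floor at about 5–6 N. My small back-off before opening the fingers did not lower that, and it dropped to zero on release.
- **Last checks:** The top of the grip was about 0.199 m above the bench (0.200 expected). Lean was near zero, and the fingers were clear before I retracted. In the final pictures the hook looks unchanged. The jar, tape ring and screwdriver look undisturbed, though I judged those by eye rather than measuring them.

No check failed or disagreed.

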